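# Pack a sample tight under the load frame's cross-beam

### The job

The sample bar lies loose under the cross-beam of the small load frame: close the gap above it. Lay one or two of the flat packing plates on the sample, slid in under the beam up to the rear fence - as many as leave a gap in which the wedge jams part-way - then push the wedge, flat side down and thin end first, in on top of them until it is firmly tight under the beam. Finish while still gripping the wedge and pushing it in, without letting go; keep the sample in its place and do not disturb the glassware nearby.

Things in the scene. Friction and masses are not known exactly. Their poses are not given: they have to be found in the camera images.
- frame: Fixed aluminium load frame. Origin: on the bench under the cross-beam's nose line; x runs from the open front, nearest the robot, to the rear fence; y to the left, z up. Base 170 x 150 mm, 12 mm thick. In the middle an anvil (x -65 to +45 mm, 30 mm wide, top at z 30 mm). Rear fence: front face at x +45.5 mm, top at z 92 mm. Two columns, 14 mm thick, at x 0, y +-58 mm, 128 mm tall.
- sample_top (a point): Middle of the top of the loose steel sample bar (110 mm along x, 30 mm wide, 20 mm thick, 0.5 kg) lying on the anvil; its top is 50 mm above the bench.
- beam_nose (a point): Middle of the lowest line of the round nose (12 mm diameter, along y, 88 mm long) under the fixed cross-beam; axes as the frame's. Its height above sample_top is the gap: 17 to 30.5 mm. The beam is 18 mm thick in x (clamp screws reach 22 mm to the front at y +-58 mm); its top is 26 mm above this line.
- stand: Fixed grey stand, 130 x 128 mm; origin under its middle, x away from the robot, y left. Two pedestals 28 mm wide (x -40 to +60 mm), tops 34 mm above the bench, at y +44 mm (the two plates, stacked) and y -44 mm (the wedge, flat side down, tip to +x).
- plate_upper_mid (a point): Centre of a flat white packing plate, 120 mm (its x) x 40 mm (y) x 7 mm, 60 g. It lies on plate_lower, shifted 38 mm to the front, so its front end can be gripped alone. Grip from above across the 40 mm width, about 47 mm in front (-x) of the centre, to keep clear of the beam. Home in the frame its far end is at the fence: centre at frame x -15 mm.
- plate_lower_mid (a point): Centre of the second packing plate, identical, lying under plate_upper on the pedestal.
- wedge_grip (a point): Where to grip the white wedge from above, across its 46 mm width: on its thick tail (19 mm thick), 105 mm behind the tip (-x), 20 mm before the tail's end, 9.5 mm above its flat underside. The wedge is 125 mm long, about 120 g.
- wedge_tip (a point): Middle of the wedge's tip, at its flat underside; x points from tail to tip. Thickness 5 mm at the tip, growing 0.28 mm per mm to 19 mm at 50 mm behind it, then constant. It jams under the nose where its thickness equals the room left: gap - 7 mm over one plate, gap - 14 mm over two. Leave 8 to 17 mm. A push of 10 to 20 N makes it tight.
- flask_small: Small conical glass flask, 55 mm wide, 87 mm tall; stands on the bench, not part of the job. Origin under its middle.
- vial_1: Small glass vial with a black cap, 25 mm wide, 58 mm tall; stands on the bench, not part of the job. Origin under its middle.
- beaker_b: Small glass beaker, 53 mm wide, 61 mm tall; stands on the bench, not part of the job. Origin under its middle.
Mind the look-alikes: they are no part of the job. What is shaped like the part that bears plate_lower_mid but brown is not meant.

How it is judged:
On the way, in this order (a step that is already met when the one before it is completed fails the run):
1. a packing plate lies in the gap, on the sample and up to the fence (((x of plate_lower_mid in the frame of frame between -0.029 and -0.008 m and y of plate_lower_mid in the frame of frame between -0.015 and 0.015 m and z of plate_lower_mid in the frame of frame between 0.05 and 0.0645 m and angle between plate_lower_mid's own z axis and vertical below 0.1 rad) or (x of plate_upper_mid in the frame of frame between -0.029 and -0.008 m and y of plate_upper_mid in the frame of frame between -0.015 and 0.015 m and z of plate_upper_mid in the frame of frame between 0.05 and 0.0645 m and angle between plate_upper_mid's own z axis and vertical below 0.1 rad))), for 0.2 s.
2. the wedge is in over the packing and tight under the beam (x of wedge_tip in the frame of beam_nose between 0.008 and 0.048 m and y of wedge_tip in the frame of beam_nose between -0.02 and 0.02 m and z of wedge_tip in the frame of beam_nose between -0.03 and -0.004 m and angle between wedge_tip's own z axis and vertical below 0.1 rad and contact force between wedge and crossbeam above 2.5 N and (contact force between wedge and plate_lower above 2 N or contact force between wedge and plate_upper above 2 N)), for 0.2 s.
At the end, for the whole second after the job is handed in: A plate lies flat (0.1 rad) on the sample, within about 14 mm of the fence, pressed on it (>2 N); the wedge lies flat (0.1 rad), tip 8 mm or more past the nose line, pressing on the beam (>2.5 N) and a plate (>2 N); fingers still grip the wedge (>5 N); sample within 8 mm of its start (all of step 2 and (((x of plate_lower_mid in the frame of frame between -0.029 and -0.008 m and y of plate_lower_mid in the frame of frame between -0.015 and 0.015 m and z of plate_lower_mid in the frame of frame between 0.05 and 0.0645 m and angle between plate_lower_mid's own z axis and vertical below 0.1 rad) and contact force between plate_lower and sample above 2 N) or ((x of plate_upper_mid in the frame of frame between -0.029 and -0.008 m and y of plate_upper_mid in the frame of frame between -0.015 and 0.015 m and z of plate_upper_mid in the frame of frame between 0.05 and 0.0645 m and angle between plate_upper_mid's own z axis and vertical below 0.1 rad) and contact force between plate_upper and sample above 2 N)) and contact force between the fingers and wedge above 5 N and distance of sample_top from where it was at the start of the episode below 0.008 m); the arm keeps its last pose, push and grip.
It fails at once if the flask is tipped or shifted by more than 3 cm (distance of flask_small from where it was at the start of the episode above 0.03 m or angle between flask_small's own z axis and vertical above 0.5 rad).
It fails at once if the vial is tipped or shifted by more than 3 cm (distance of vial_1 from where it was at the start of the episode above 0.03 m or angle between vial_1's own z axis and vertical above 0.5 rad).
It fails at once if the beaker is tipped or shifted by more than 3 cm (distance of beaker_b from where it was at the start of the episode above 0.03 m or angle between beaker_b's own z axis and vertical above 0.5 rad).
It also fails if it takes over 72 s, if anything falls off the work surface, if the arm or the gripper's body presses on something with over 40 N, if the wrist force passes 120 N, or if a joint passes its speed limit or range.

### The arm

A 6-joint arm with a two-finger parallel gripper is mounted at the origin on a cart in front of the work surface, level with it; the furniture and walls round the work are solid. World frame = base frame: x ahead of the robot, y to its left, z up, the work surface at z = 0. Lengths are in m, angles in rad, forces in N, time in s.
With the tool pointing down it reaches from about 0.375 to 0.975 m from the base axis. Payload 3.8 kg.
Tool frame: the origin (TCP) lies midway between the tips of the shut fingers; the grasp point (between the pads) lies 19 mm behind it (ctrl.pinch_z is the distance from the TCP to the grasp point, in m); z points along the fingers, y is the direction in which the jaws open and shut (so a half turn about z gives the same grasp; the last joint's range is limited). The gripper opens to 88 mm and grips with 3 to 60 N. Pads are 18 mm wide; open, the fingers measure 123 mm over their backs; the gripper's body (75 mm by 187 mm) begins 45 mm behind the grasp point.
Start: joints at [1.159, 0.264, 1.604, -0, 1.274, -0.037], TCP at [0.247, 0.628, 0.239] pointing down, gripper open.
Joint ranges: [-2.63, 2.63], [-0.94, 2.18], [0.31, 2.57], [-1.31, 4.45], [0, 2.66], [-2.55, 2.55]. Speed limits (rad/s): [2.57, 2.57, 3.14, 3.14, 3.14, 3.14].

### API

Orientations are given as a unit quaternion [w, x, y, z].
In Python, from workcell import monitor, vision, order, ctrl gives the robot as it stands.
- The arm moves only by the tool play_rows, never from a script. Its argument "steps" is a list of rows, each an object of numbers: "wx", "wy", "wz": the turn, a rotation vector about the tool's x, y, z in rad; "dx", "dy", "dz": the shift along the tool's x, y, z in cm; "jaw": the opening, from 0 (shut) to 1 (fully open). In form: [{"wx": .., "wy": .., "wz": .., "dx": .., "dy": .., "dz": .., "jaw": ..}, ...]. A call has 1 to 20 rows; each row shifts and turns the commanded pose from where the row before left it, along the tool's axes as they then stand; what a row does not reach is not made up. A row lasts 1/8 s, in which the tool goes at most 62.5 mm and 10.7 degrees, less where a joint would pass 70% of its speed; a pose out of reach is approached as far as the arm can. A call is refused whole if a number of a shift passes 6.25 or a number of a turn 0.188, either way. A call with a gripper value outside its range is refused whole. The fingers move at their own pace and stop on an object; the grip force is fixed at half the most. Time passes only in rows, so rows that do not move let the fingers close. It gives the time, the measured TCP pose, the force and the opening at its end, in the units of the state.
- monitor.get_state(): the state, without advancing time (a new reading comes with each control period).
- vision.get_image(name): name is "scene" or "top" or "wrist"; returns a dict with "pixels" (480x640x3 uint8, blue, green, red), "vfov" (degrees; the focal length in pixels is half the picture's height over the tangent of half this angle, whatever the lens; pixels are square), "cx", "cy" (the principal point, pixels), "extrinsics" (4x4, takes a point from camera to world coordinates); the wrist camera has in their place "hand_eye" (4x4, takes a point from camera to tool coordinates, whose origin is the TCP and whose axes are the flange's). Camera axes: x right, y down, z forward; pixel columns grow to the right and rows downward; lengths in m; the calibration is good to about 2 mm. The wrist camera is an equidistant fisheye: a pixel r from the principal point sees the ray r / f radians off the axis. A picture is of the moment at which its call begins: read the wrist's pose just before it. There is no depth.
- order.close_job(): hands the job in, once; it reports no verdict.
The state is a dict: "clock": time; "joint_pos": joint angles; "qvel": joint speeds; "effort": joint torques, N m; "position": TCP position; "eef_rot": TCP orientation; "ft_force": force on the tool from outside, world axes, zero at the start; "ft_torque": the same for the moment, N m; "opening": opening from 0.0 (shut) to 1.0 (fully open).
Only numpy, scipy, OpenCV 4.12 (cv2) and the standard library are available. Lean on these libraries where they do the work, as an engineer would, in place of code of your own. Each camera call takes 0.05 s, during which the arm holds its last target.

## Working session

There is one attempt and no reset: what is moved stays moved. The work goes in short steps, Python scripts to look and compute and a tool call to move; the robot and the scene stay as the last step left them, time stands still between calls to the robot, and variables do not carry over. Pictures are saved under pics/ and viewed, and the job is handed in when it is done.

Besides the shell and the picture viewer there is one more tool, called after "Emit:" by a JSON object that holds its "api" and its "payload". play_rows: Moves the arm, as the interface text tells. Its arguments: {"type":"object","properties":{"steps":{"type":"array"}},"required":["steps"]}

```bash
mkdir -p pics
python3 - <<'E'
from workcell import monitor, vision, order, ctrl
import cv2,numpy as np
print(monitor.get_state(), ctrl.pinch_z)
for n in ["scene","top","wrist"]:
    d=vision.get_image(n); cv2.imwrite(f"pics/{n}0.png",d["pixels"])
    print(n,{k:(np.round(v,4).tolist() if k!='pixels' else 0) for k,v in d.items()})
E
```

```text
{'clock': 0.0, 'joint_pos': array([ 1.15909170e+00,  2.64767645e-01,  1.60532930e+00, -4.88586665e-06,
        1.27370568e+00, -3.69119190e-02]), 'qvel': array([ 2.24101244e-03,  4.69173398e-05,  3.16253336e-04, -2.37118856e-04,
        2.84577580e-04, -1.32800326e-04]), 'effort': array([-2.77041845e-04, -5.02108920e+01, -3.56876636e+01,  7.27449032e-02,
        2.94539379e-02, -1.93056226e-04]), 'position': array([0.24683661, 0.62750341, 0.23740238]), 'eef_rot': array([-2.43507861e-04,  1.86300647e-01,  9.82492162e-01, -1.07782448e-03]), 'ft_force': array([-0.48839743, -0.11550089,  0.22768439]), 'ft_torque': array([ 0.03107814, -0.04581011, -0.04579817]), 'opening': 0.9992115014878725} 0.0187
scene {'pixels': 0, 'vfov': 43.2892, 'cx': 314.271, 'cy': 244.2211, 'extrinsics': [[0.814, -0.29, 0.5032, -0.3199], [-0.5807, -0.4248, 0.6945, -1.1561], [0.0124, -0.8576, -0.5142, 1.0006], [0.0, 0.0, 0.0, 1.0]]}
top {'pixels': 0, 'vfov': 57.4553, 'cx': 320.1934, 'cy': 247.0371, 'extrinsics': [[-0.0198, -0.9984, 0.0522, 0.5511], [-0.9994, 0.0182, -0.0308, 0.1103], [0.0298, -0.0528, -0.9982, 1.0789], [0.0, 0.0, 0.0, 1.0]]}
wrist {'pixels': 0, 'vfov': 65.7065, 'cx': 317.4648, 'cy': 239.3618, 'hand_eye': [[-0.0007, -0.95, -0.3122, 0.0803], [1.0, -0.0007, -0.0001, -0.0006], [-0.0001, -0.3122, 0.95, -0.1449], [0.0, 0.0, 0.0, 1.0]]}
```

View pics/scene0.png

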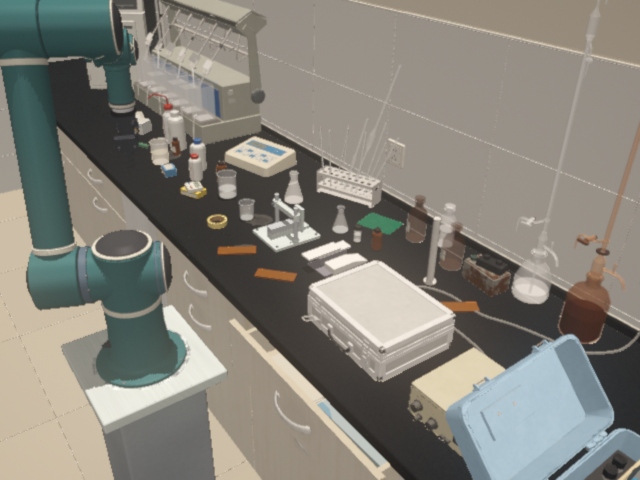

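View pics/top0.png

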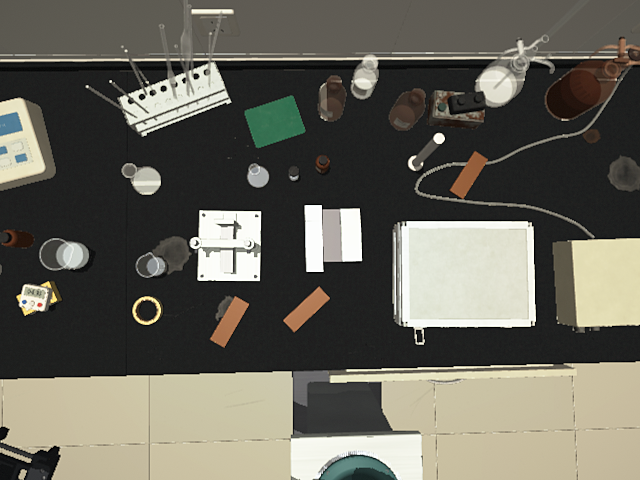

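View pics/wrist0.png

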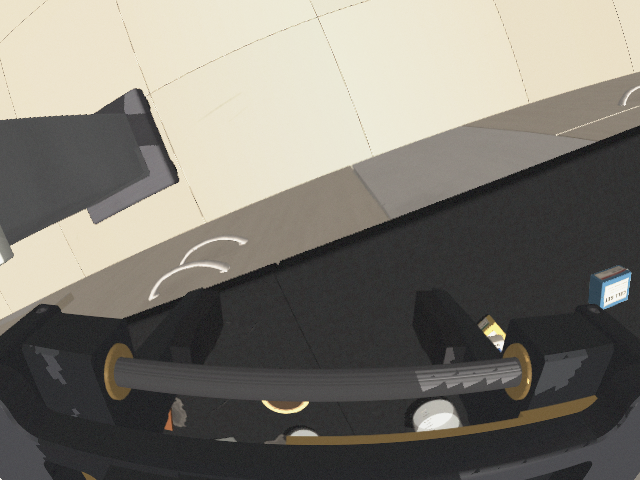

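The scene and top views show the frame at top px (229,245), the stand at (333,237) with plates on its left at (314,238) and the wedge on its right at (350,235). The brown plates at (230,322), (306,309) and (468,175) are the look-alikes. Next I enlarge the frame and stand.

Run:
```python
import cv2
t=cv2.imread("pics/top0.png"); s=cv2.imread("pics/scene0.png")
cv2.imwrite("pics/tc.png",cv2.resize(t[195:295,180:380],None,fx=4,fy=4,interpolation=cv2.INTER_CUBIC))
cv2.imwrite("pics/sc.png",cv2.resize(s[180:290,235:395],None,fx=5,fy=5,interpolation=cv2.INTER_CUBIC))
```

```text
(no output)
```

View pics/tc.png

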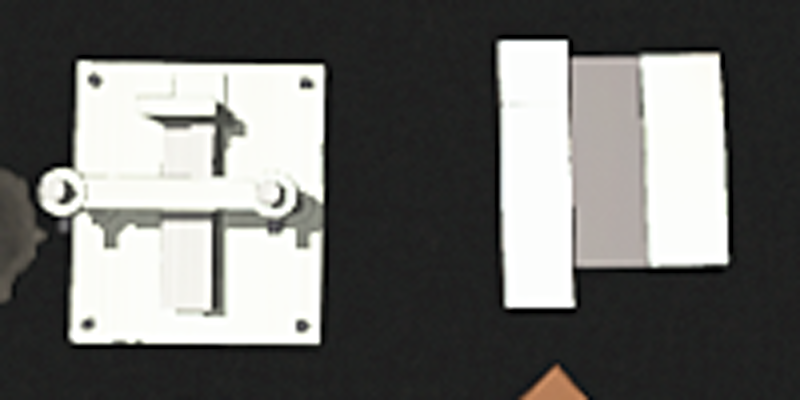

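View pics/sc.png

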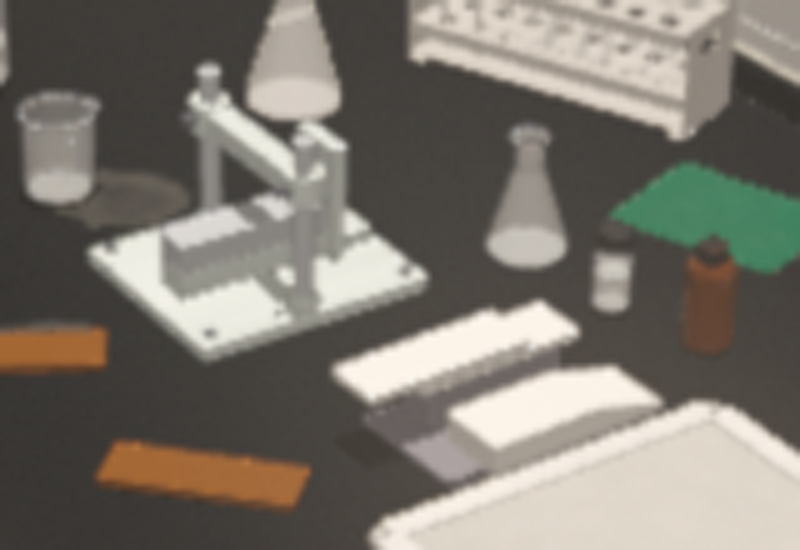

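```bash
cat > h.py <<'E'
import numpy as np,cv2
from workcell import monitor, vision, order, ctrl
from scipy.spatial.transform import Rotation as R
def ray(d,u,v):
    f=240/np.tan(np.radians(d["vfov"])/2)
    E=d["extrinsics"]; c=np.array([(u-d["cx"])/f,(v-d["cy"])/f,1])
    return E[:3,3],E[:3,:3]@c
def onz(d,u,v,z):
    o,r=ray(d,u,v); return o+r*(z-o[2])/r[2]
def proj(d,p):
    f=240/np.tan(np.radians(d["vfov"])/2); E=d["extrinsics"]
    c=E[:3,:3].T@(np.array(p)-E[:3,3]); return np.array([d["cx"]+f*c[0]/c[2],d["cy"]+f*c[1]/c[2]])
def wrist_ext(st,d):
    q=st["eef_rot"]; T=np.eye(4); T[:3,:3]=R.from_quat([q[1],q[2],q[3],q[0]]).as_matrix(); T[:3,3]=st["position"]
    return T@d["hand_eye"]
def wray(st,d,u,v):
    f=240/np.tan(np.radians(d["vfov"])/2); E=wrist_ext(st,d)
    x,y=u-d["cx"],v-d["cy"]; r=np.hypot(x,y); th=r/f
    c=np.array([np.sin(th)*x/r,np.sin(th)*y/r,np.cos(th)]) if r>0 else np.array([0,0,1.])
    return E[:3,3],E[:3,:3]@c
def wonz(st,d,u,v,z):
    o,r=wray(st,d,u,v); return o+r*(z-o[2])/r[2]
def wproj(st,d,p):
    f=240/np.tan(np.radians(d["vfov"])/2); E=wrist_ext(st,d)
    c=E[:3,:3].T@(np.array(p)-E[:3,3]); th=np.arctan2(np.hypot(c[0],c[1]),c[2]); n=np.hypot(c[0],c[1])
    return np.array([d["cx"]+f*th*c[0]/n,d["cy"]+f*th*c[1]/n])
E
python3 - <<'E'
from h import *
d=vision.get_image("top")
C=lambda x,y:(x/4+180-.375,y/4+195-.375)
def pr(name,pts,z):
    P=np.array([onz(d,*C(*p),z)[:2] for p in pts]); print(name,P.round(4).tolist(),'mid',P.mean(0).round(4)); 
    for i in range(len(P)): 
        v=P[(i+1)%len(P)]-P[i]; print('   ',np.linalg.norm(v).round(4),np.degrees(np.arctan2(v[1],v[0])).round(2))
pr('base',[(77,60),(326,65),(321,345),(69,343)],.012)
pr('upper plate+lower',[(499,104),(570,104),(576,308),(504,308)],.0515)
pr('lower far',[(498,40),(568,40)],.041)
pr('wedge',[(641,53),(719,52),(729,265),(649,266)],.0435)
pr('stand',[(570,56),(576,267)],.0)
pr('columns',[(62,192),(274,193)],.128)
g=cv2.cvtColor(d["pixels"],cv2.COLOR_BGR2GRAY)
for r in [(300,200,335,280),(338,200,366,270)]:
    m=np.zeros_like(g); m[r[1]:r[3],r[0]:r[2]]=(g[r[1]:r[3],r[0]:r[2]]>200)
    c=max(cv2.findContours(m,0,1)[0],key=cv2.contourArea); print(cv2.minAreaRect(c))
E
```

```text
base [[0.7034, 0.3706], [0.698, 0.2198], [0.5276, 0.225], [0.5319, 0.3763]] mid [0.6152 0.298 ]
    0.1509 -92.06
    0.1705 178.26
    0.1514 88.37
    0.1716 -1.9
upper plate+lower [[0.6679, 0.1146], [0.6672, 0.0727], [0.547, 0.0716], [0.5479, 0.1138]] mid [0.6075 0.0932]
    0.0418 -90.94
    0.1202 -179.47
    0.0422 88.86
    0.12 0.37
lower far [[0.7074, 0.1145], [0.7067, 0.0728]] mid [0.7071 0.0937]
    0.0417 -90.88
    0.0417 89.12
wedge [[0.6979, 0.0295], [0.6978, -0.0171], [0.5706, -0.02], [0.571, 0.0276]] mid [0.6343 0.005 ]
    0.0466 -90.15
    0.1272 -178.72
    0.0475 89.62
    0.127 0.87
stand [[0.7029, 0.0703], [0.572, 0.0692]] mid [0.6375 0.0697]
    0.1308 -179.53
    0.1308 0.47
columns [[0.6153, 0.3507], [0.6127, 0.2369]] mid [0.614  0.2938]
    0.1139 -91.3
    0.1139 88.7
((313.4999694824219, 238.0), (65.99998474121094, 16.999996185302734), 90.0)
((350.70001220703125, 234.60000610351562), (52.08123016357422, 19.850811004638672), 87.51044464111328)
```

Emit:
{"api": "play_rows", "payload": {"steps": [{"wz":-0.187},{"wz":-0.187},{"dx":-2.6,"dy":-4.3},{"dx":-2.6,"dy":-4.3},{"dx":-2.6,"dy":-4.3},{"dx":-2.6,"dy":-4.3},{"dx":-2.6,"dy":-4.3},{"dx":-2.6,"dy":-4.3},{"dx":-2.6,"dy":-4.3},{"dx":-2.6,"dy":-4.3},{"wy":-0.187},{"wy":-0.187},{"wy":-0.187},{"wy":-0.187},{}]}}

```text
validation failed for argument at $.st...
```

Emit:
{"api": "play_rows", "payload": {"steps": [{"wx":0,"wy":0,"wz":-0.187,"dx":0,"dy":0,"dz":0,"jaw":1},{"wx":0,"wy":0,"wz":-0.187,"dx":0,"dy":0,"dz":0,"jaw":1},{"wx":0,"wy":0,"wz":0,"dx":-2.6,"dy":-4.3,"dz":0,"jaw":1},{"wx":0,"wy":0,"wz":0,"dx":-2.6,"dy":-4.3,"dz":0,"jaw":1},{"wx":0,"wy":0,"wz":0,"dx":-2.6,"dy":-4.3,"dz":0,"jaw":1},{"wx":0,"wy":0,"wz":0,"dx":-2.6,"dy":-4.3,"dz":0,"jaw":1},{"wx":0,"wy":0,"wz":0,"dx":-2.6,"dy":-4.3,"dz":0,"jaw":1},{"wx":0,"wy":0,"wz":0,"dx":-2.6,"dy":-4.3,"dz":0,"jaw":1},{"wx":0,"wy":0,"wz":0,"dx":-2.6,"dy":-4.3,"dz":0,"jaw":1},{"wx":0,"wy":0,"wz":0,"dx":-2.6,"dy":-4.3,"dz":0,"jaw":1},{"wx":0,"wy":-0.187,"wz":0,"dx":0,"dy":0,"dz":0,"jaw":1},{"wx":0,"wy":-0.187,"wz":0,"dx":0,"dy":0,"dz":0,"jaw":1},{"wx":0,"wy":-0.187,"wz":0,"dx":0,"dy":0,"dz":0,"jaw":1},{"wx":0,"wy":-0.187,"wz":0,"dx":0,"dy":0,"dz":0,"jaw":1},{"wx":0,"wy":0,"wz":0,"dx":0,"dy":0,"dz":0,"jaw":1}]}}

```text
clock: 2.08
position: [0.4524, 0.2811, 0.2348]
eef_rot: [0.348, -0.0, 0.938, -0.005]
ft_force: [-1.1, 0.2, -0.2]
opening: 1.002
```

Run:
```python
from h import *
s=monitor.get_state(); d=vision.get_image("wrist"); cv2.imwrite("pics/w1.png",d["pixels"])
E=wrist_ext(s,d); print(s["clock"],s["joint_pos"].round(3),s["position"],s["eef_rot"].round(3)); print(E.round(3))
```

```text
2.075 [ 0.821 -0.282  2.31  -0.782  0.757 -0.264] [0.45239951 0.28106968 0.23482363] [ 0.348 -0.     0.938 -0.005]
[[ 0.003  0.516  0.856  0.296]
 [ 1.     0.007 -0.008  0.281]
 [-0.01   0.856 -0.516  0.292]
 [ 0.     0.     0.     1.   ]]
```

View pics/w1.png

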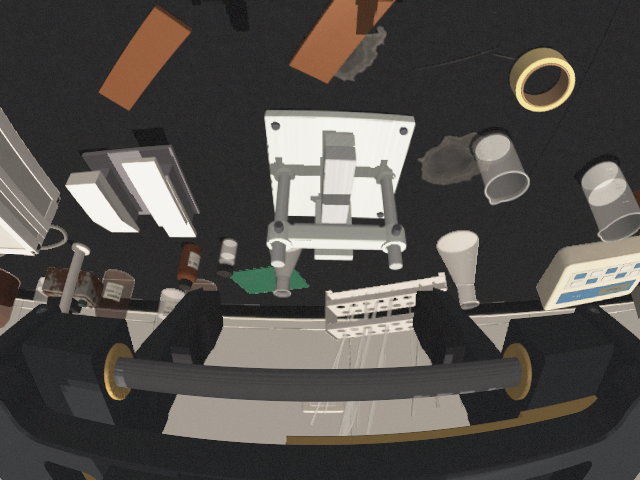

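Emit:
{"api": "play_rows", "payload": {"steps": [{"wx":0,"wy":0,"wz":0,"dx":3.3,"dy":0.8,"dz":3.8,"jaw":1},{"wx":0,"wy":0,"wz":0,"dx":3.3,"dy":0.8,"dz":3.8,"jaw":1},{"wx":0,"wy":0,"wz":0,"dx":0,"dy":0,"dz":0,"jaw":1}]}}

```text
clock: 2.5
position: [0.455, 0.2958, 0.1337]
eef_rot: [0.347, 0.002, 0.938, -0.007]
ft_force: [-0.2, -0.2, -0.2]
opening: 1.001
```

Run:
```python
from h import *
s=monitor.get_state(); d=vision.get_image("wrist"); cv2.imwrite("pics/w2.png",d["pixels"])
import pickle; pickle.dump((s,d),open("w2.pkl","wb"))
E=wrist_ext(s,d); print(s["clock"],s["joint_pos"].round(3),s["position"],s["eef_rot"].round(3)); print(E.round(3))
cv2.imwrite("pics/w2c.png",cv2.resize(d["pixels"][90:290,240:440],None,fx=3,fy=3,interpolation=cv2.INTER_CUBIC)[::-1,::-1])
```

```text
2.5 [ 0.845 -0.096  2.375 -1.022  0.62   0.067] [0.45499117 0.29580249 0.1337307 ] [ 0.347  0.002  0.938 -0.007]
[[ 0.008  0.518  0.855  0.299]
 [ 1.     0.006 -0.013  0.297]
 [-0.012  0.855 -0.518  0.191]
 [ 0.     0.     0.     1.   ]]
```

View pics/w2c.png

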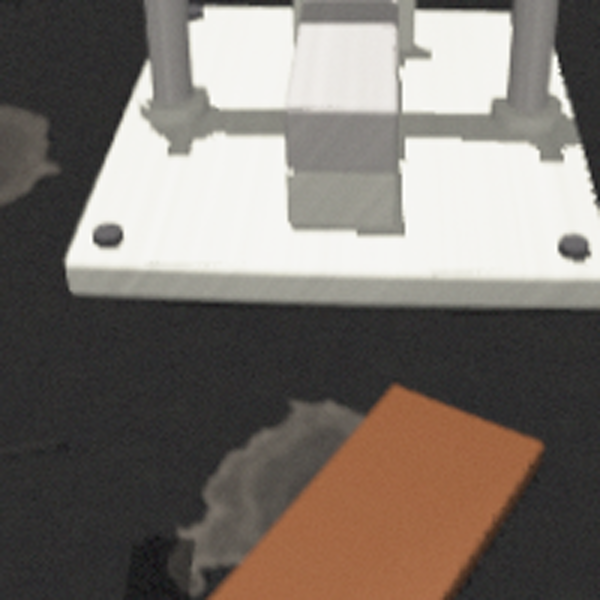

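Run:
```python
import cv2
im=cv2.imread("pics/w2.png")
cv2.imwrite("pics/w2d.png",cv2.resize(im[180:330,230:430],None,fx=4,fy=4,interpolation=cv2.INTER_CUBIC)[::-1,::-1])
```

```text
(no output)
```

View pics/w2d.png

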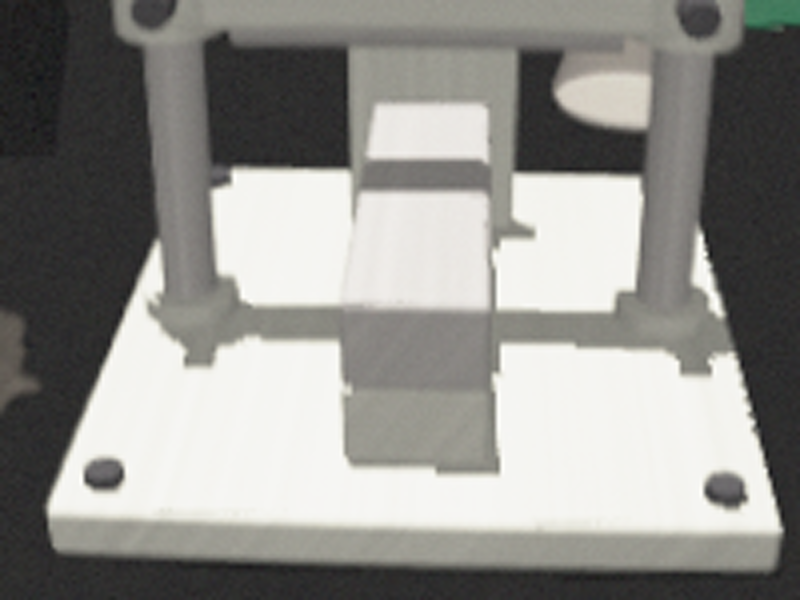

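Run:
```python
from h import *
import pickle; s,d=pickle.load(open("w2.pkl","rb"))
C=lambda a,b:(430-(a+.5)/4-.5,330-(b+.5)/4-.5)
P=lambda a,b,z:wonz(s,d,*C(a,b),z)
for n,a,b,z in [("bFL",52,512,.012),("bFR",782,528,.012),("bFLb",60,550,0),("bFRb",776,570,0),("sFL",343,303,.05),("sFR",491,303,.05),("sRL",372,104,.05),("sRR",488,104,.05),("colL",190,308,.012),("colR",663,308,.012),("sampb FL",343,388,.03)]:
    print(n,P(a,b,z).round(4))
xf=(P(52,512,.012)+P(782,528,.012))/2
yaw=np.radians(-1.8)
for fx in [xf[0]+.085, .6145]:
  for (a,b) in [(300,46),(430,47),(550,49)]:
    o,r=wray(s,d,*C(a,b)); ax=np.array([np.cos(yaw),np.sin(yaw)])
    # 2D in frame xz plane
    org=np.array([fx,.296]); ox=(o[:2]-org)@ax; rx=r[:2]@ax; 
    n=np.array([-r[2],rx]);n/=np.linalg.norm(n)   # upward normal to ray
    # center (0,zc): dist above ray =6mm
    zc=o[2]+ ( .006 - n[0]*(0-ox))/n[1]
    print(fx.round(4),a,'nose z',(zc-.006).round(4),'gap',(zc-.056).round(4))
```

```text
bFL [0.5338 0.3727 0.012 ]
bFR [0.5299 0.2258 0.012 ]
bFLb [0.5365 0.3733 0.    ]
bFRb [0.5313 0.2251 0.    ]
sFL [0.5526 0.3134 0.05  ]
sFR [0.5529 0.2845 0.05  ]
sRL [0.6589 0.3117 0.05  ]
sRR [0.6595 0.2816 0.05  ]
colL [0.6182 0.3559 0.012 ]
colR [0.6196 0.2383 0.012 ]
sampb FL [0.5532 0.3139 0.03  ]
0.6169 300 nose z 0.0806 gap 0.0306
0.6169 430 nose z 0.0807 gap 0.0307
0.6169 550 nose z 0.0809 gap 0.0309Traceback (most recent call last):
  File "<stdin>", line 17, in <module>
AttributeError: 'float' object has no attribute 'round'
```

Run:
```python
import cv2
im=cv2.imread("pics/w1.png")
cv2.imwrite("pics/w1c.png",cv2.resize(im[120:260,50:210],None,fx=4.2857,fy=4.2857,interpolation=cv2.INTER_CUBIC)[::-1,::-1])
```

```text
(no output)
```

View pics/w1c.png

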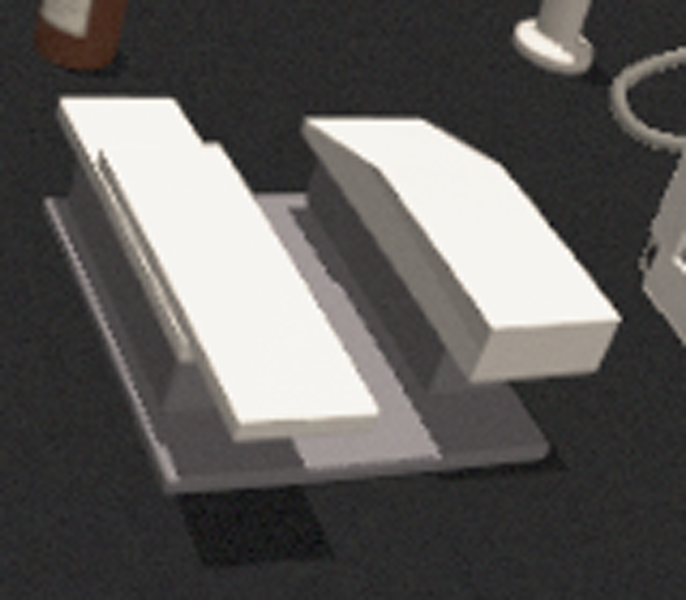

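Crop confirms it: two white plates are stacked on the left (front corners near (240,425), (378,410)) and the white wedge is on the right, tail toward the robot. The brown plates are elsewhere on the bench and not meant. From the w2 crop the gap measures about 30.6 mm, so two plates are needed.

Run:
```python
from h import *
import pickle; s,d=pickle.load(open("w2.pkl","rb"))
s["position"]=np.array([0.45239951,0.28106968,0.23482363]); s["eef_rot"]=np.array([0.348,-0.0,0.938,-0.005])
k=4.2857
C=lambda a,b:(210-(a+.5)/k-.5,260-(b+.5)/k-.5)
P=lambda a,b,z:wonz(s,d,*C(a,b),z)
for n,a,b,z in [("upFL",240,425,.048),("upFR",378,411,.048),("upRR",216,143,.048),("lowRL",62,98,.041),("lowRR",175,98,.041),("upRL~",100,152,.048),
 ("wTL",494,328,.053),("wTR",619,319,.053),("tipL",305,120,.039),("tipR",424,119,.039)]:
    print(n,P(a,b,z).round(4))
t=vision.get_image("top"); C=lambda x,y:(x/4+180-.375,y/4+195-.375)
for n,p,z in [("upFL",(504,308),.048),("upFR",(576,308),.048),("lowRL",(498,40),.041),("lowRR",(568,40),.041),("wTL",(649,266),.053),("wTR",(729,265),.053),("tipL",(641,53),.039),("tipR",(719,52),.039)]:
    print('top',n,onz(t,*C(*p),z).round(4))
```

```text
upFL [0.5481 0.1131 0.048 ]
upFR [0.5496 0.0736 0.048 ]
upRR [0.6694 0.0741 0.048 ]
lowRL [0.7063 0.1122 0.041 ]
lowRR [0.7066 0.0727 0.041 ]
upRL~ [0.6648 0.1138 0.048 ]
wTL [0.5722 0.0275 0.053 ]
wTR [ 0.5722 -0.0173  0.053 ]
tipL [0.6965 0.0282 0.039 ]
tipR [ 0.6971 -0.0195  0.039 ]
top upFL [0.5479 0.1138 0.048 ]
top upFR [0.547  0.0715 0.048 ]
top lowRL [0.7074 0.1145 0.041 ]
top lowRR [0.7067 0.0728 0.041 ]
top wTL [0.5708 0.0283 0.053 ]
top wTR [ 0.5705 -0.0188  0.053 ]
top tipL [0.6985 0.0292 0.039 ]
top tipR [ 0.6984 -0.0177  0.039 ]
```

Emit:
{"api": "play_rows", "payload": {"steps": [{"wx":0,"wy":0.187,"wz":0,"dx":-3.3,"dy":-3,"dz":-3.8,"jaw":0.75},{"wx":0,"wy":0.187,"wz":0,"dx":-3.3,"dy":-5,"dz":-2,"jaw":0.7},{"wx":0,"wy":0.187,"wz":0,"dx":-3,"dy":-5,"dz":0,"jaw":0.7},{"wx":0,"wy":0.15,"wz":0,"dx":-3,"dy":-4,"dz":0,"jaw":0.7},{"wx":0,"wy":0,"wz":0,"dx":0,"dy":-3,"dz":0,"jaw":0.7},{"wx":0,"wy":0,"wz":0,"dx":0,"dy":0,"dz":0,"jaw":0.7}]}}

```text
clock: 3.35
position: [0.5098, 0.1411, 0.2061]
eef_rot: [0.14, 0.026, 0.989, -0.032]
ft_force: [0.4, 0.1, -0.4]
opening: 0.702
```

```bash
cat >> h.py <<'E'
def go(x,y,z,yaw=0.0,pinch=True):
    """world target of grasp point/TCP, tool down, toolx heading 180deg+yaw: print tool frame shift cm and rotvec"""
    s=monitor.get_state(); q=s["eef_rot"]; Rt=R.from_quat([q[1],q[2],q[3],q[0]])
    Rg=R.from_euler('z',yaw)*R.from_matrix(np.array([[-1,0,0],[0,1,0],[0,0,-1.]]))
    p=np.array([x,y,z-(ctrl.pinch_z if pinch else 0)])
    print("t",s["clock"],"pos",s["position"].round(4),"open",round(s["opening"],3),"F",s["ft_force"].round(1),"j",s["joint_pos"].round(2))
    print(" shift in cur axes cm",(100*Rt.inv().apply(p-s["position"])).round(2),"rotvec",(Rt.inv()*Rg).as_rotvec().round(4)," shift in goal axes cm",(100*Rg.inv().apply(p-s["position"])).round(2))
E
python3 - <<'E'
from h import *
go(.560,.093,.0465)
E
```

```text
t 3.35 pos [0.5098 0.1411 0.2061] open 0.702 F [ 0.4  0.1 -0.4] j [ 0.32 -0.14  2.12 -0.19  0.93 -1.1 ]
 shift in cur axes cm [-0.04 -3.5  18.82] rotvec [-0.0638  0.2817 -0.0515]  shift in goal axes cm [-5.02 -4.81 17.83]
```

Emit:
{"api": "play_rows", "payload": {"steps": [{"wx":-0.032,"wy":0.141,"wz":-0.026,"dx":0,"dy":0,"dz":0,"jaw":0.7},{"wx":-0.032,"wy":0.141,"wz":-0.026,"dx":0,"dy":0,"dz":0,"jaw":0.7},{"wx":0,"wy":0,"wz":0,"dx":-2.5,"dy":-2.4,"dz":3,"jaw":0.7},{"wx":0,"wy":0,"wz":0,"dx":-2.5,"dy":-2.4,"dz":3,"jaw":0.7},{"wx":0,"wy":0,"wz":0,"dx":0,"dy":0,"dz":3,"jaw":0.7},{"wx":0,"wy":0,"wz":0,"dx":0,"dy":0,"dz":0,"jaw":0.7}]}}

```text
clock: 4.1
position: [0.5554, 0.095, 0.1102]
eef_rot: [-0.005, -0.003, 1.0, -0.001]
ft_force: [-0.7, 0.6, 0.8]
opening: 0.7
```

Run:
```python
from h import *
go(.560,.093,.0465)
```

```text
t 4.1 pos [0.5554 0.095  0.1102] open 0.7 F [-0.7  0.6  0.8] j [ 0.13  0.18  1.96 -0.    1.01 -1.45]
 shift in cur axes cm [-0.54 -0.19  8.24] rotvec [-0.0024 -0.0098  0.005 ]  shift in goal axes cm [-0.46 -0.2   8.24]
```

Emit:
{"api": "play_rows", "payload": {"steps": [{"wx":-0.002,"wy":-0.01,"wz":0.005,"dx":-0.5,"dy":-0.2,"dz":3,"jaw":0.7},{"wx":0,"wy":0,"wz":0,"dx":0,"dy":0,"dz":3,"jaw":0.7},{"wx":0,"wy":0,"wz":0,"dx":0,"dy":0,"dz":2.2,"jaw":0.7},{"wx":0,"wy":0,"wz":0,"dx":0,"dy":0,"dz":0,"jaw":0.7}]}}

```text
clock: 4.6
position: [0.5615, 0.0932, 0.03]
eef_rot: [0.002, -0.0, 1.0, -0.0]
ft_force: [-0.1, 0.7, -0.9]
opening: 0.703
```

Run:
```python
from h import *
go(.560,.093,.0465)
d=vision.get_image("wrist"); cv2.imwrite("pics/w3.png",d["pixels"])
```

```text
t 4.6 pos [0.5615 0.0932 0.03  ] open 0.703 F [-0.1  0.7 -0.9] j [ 0.12  0.28  2.01 -0.    0.85 -1.45]
 shift in cur axes cm [ 0.15 -0.02  0.22] rotvec [-0.0007  0.0032  0.0004]  shift in goal axes cm [ 0.15 -0.02  0.22]
```

View pics/w3.png

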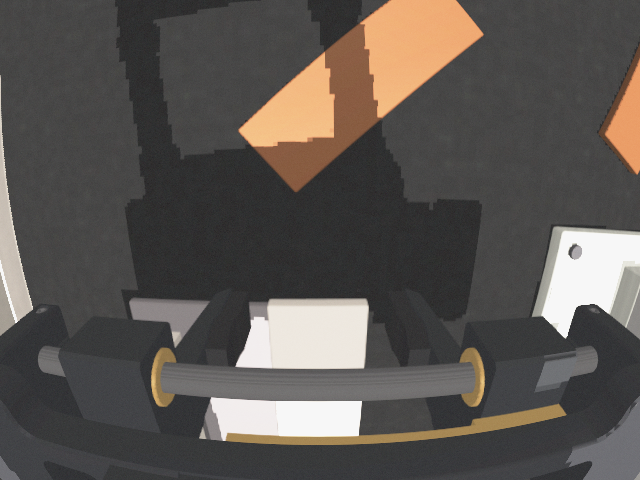

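Emit:
{"api": "play_rows", "payload": {"steps": [{"wx":0,"wy":0,"wz":0,"dx":0.1,"dy":0,"dz":0.2,"jaw":0.7},{"wx":0,"wy":0,"wz":0,"dx":0,"dy":0,"dz":0,"jaw":0.3},{"wx":0,"wy":0,"wz":0,"dx":0,"dy":0,"dz":0,"jaw":0.3},{"wx":0,"wy":0,"wz":0,"dx":0,"dy":0,"dz":0,"jaw":0.3},{"wx":0,"wy":0,"wz":0,"dx":0,"dy":0,"dz":0,"jaw":0.3},{"wx":0,"wy":0,"wz":0,"dx":0,"dy":0,"dz":0,"jaw":0.3}]}}

```text
clock: 5.4
position: [0.5613, 0.092, 0.0278]
eef_rot: [0.002, 0.001, 1.0, -0.001]
ft_force: [-0.5, 0.3, 2.8]
opening: 0.445
```

Run:
```python
from h import *
go(.560,.093,.0465)
```

```text
t 5.4 pos [0.5613 0.092  0.0278] open 0.445 F [-0.5  0.3  2.8] j [ 0.12  0.28  2.01 -0.    0.84 -1.45]
 shift in cur axes cm [ 0.13  0.1  -0.01] rotvec [-0.0011  0.0045 -0.0014]  shift in goal axes cm [ 0.13  0.1  -0.  ]
```

Emit:
{"api": "play_rows", "payload": {"steps": [{"wx":0,"wy":0,"wz":0,"dx":0,"dy":0,"dz":-3,"jaw":0.3},{"wx":0,"wy":0,"wz":0,"dx":0,"dy":0,"dz":-4,"jaw":0.3},{"wx":0,"wy":0,"wz":0,"dx":2,"dy":3,"dz":-2,"jaw":0.3},{"wx":0,"wy":0,"wz":0,"dx":2,"dy":4,"dz":0,"jaw":0.3},{"wx":0,"wy":0,"wz":0.014,"dx":2,"dy":4,"dz":0,"jaw":0.3},{"wx":0,"wy":0,"wz":0.014,"dx":2,"dy":4,"dz":0,"jaw":0.3},{"wx":0,"wy":0,"wz":0,"dx":2,"dy":4,"dz":0,"jaw":0.3},{"wx":0,"wy":0,"wz":0,"dx":0,"dy":2,"dz":0,"jaw":0.3},{"wx":0,"wy":0,"wz":0,"dx":0,"dy":0,"dz":0,"jaw":0.3}]}}

```text
clock: 6.52
position: [0.4635, 0.3038, 0.1166]
eef_rot: [0.002, 0.014, 1.0, -0.001]
ft_force: [-0.1, 0.1, -0.4]
opening: 0.445
```

Run:
```python
from h import *
go(.4585,.301,.0585,-.028)
s=monitor.get_state();d=vision.get_image("wrist"); cv2.imwrite("pics/w4.png",d["pixels"])
```

```text
t 6.525 pos [0.4635 0.3038 0.1166] open 0.445 F [-0.1  0.1 -0.4] j [ 0.54  0.14  1.99 -0.    1.01 -1.  ]
 shift in cur axes cm [ 0.52 -0.29  7.68] rotvec [-0.0015  0.0043  0.0009]  shift in goal axes cm [ 0.49 -0.3   7.68]
```

View pics/w4.png

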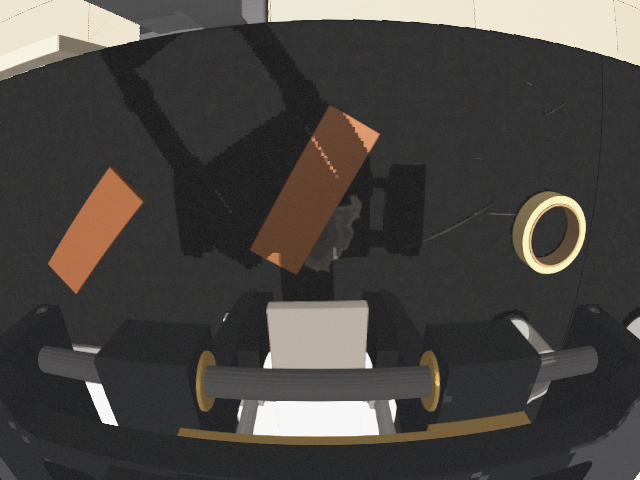

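Emit:
{"api": "play_rows", "payload": {"steps": [{"wx":0,"wy":0.004,"wz":0,"dx":0.5,"dy":-0.3,"dz":3,"jaw":0.3},{"wx":0,"wy":0,"wz":0,"dx":0,"dy":0,"dz":3,"jaw":0.3},{"wx":0,"wy":0,"wz":0,"dx":0,"dy":0,"dz":1.6,"jaw":0.3},{"wx":0,"wy":0,"wz":0,"dx":0,"dy":0,"dz":0,"jaw":0.3}]}}

```text
clock: 7.08
position: [0.4577, 0.2987, 0.0395]
eef_rot: [-0.001, 0.015, 1.0, -0.001]
ft_force: [1.3, -1.1, -0.4]
opening: 0.444
```

Run:
```python
from h import *
go(.4585,.301,.0585,-.028)
d=vision.get_image("scene")["pixels"]; cv2.imwrite("pics/s4.png",cv2.resize(d[180:280,220:350],None,fx=6,fy=6,interpolation=cv2.INTER_CUBIC))
d=vision.get_image("top")["pixels"]; cv2.imwrite("pics/t4.png",cv2.resize(d[190:330,160:300],None,fx=4.2,fy=4.2,interpolation=cv2.INTER_CUBIC))
```

```text
t 7.075 pos [0.4577 0.2987 0.0395] open 0.444 F [ 1.3 -1.1 -0.4] j [ 0.53  0.23  2.05 -0.    0.86 -1.01]
 shift in cur axes cm [-0.07  0.23 -0.03] rotvec [-0.0029 -0.0024 -0.0025]  shift in goal axes cm [-0.07  0.23 -0.03]
```

View pics/s4.png

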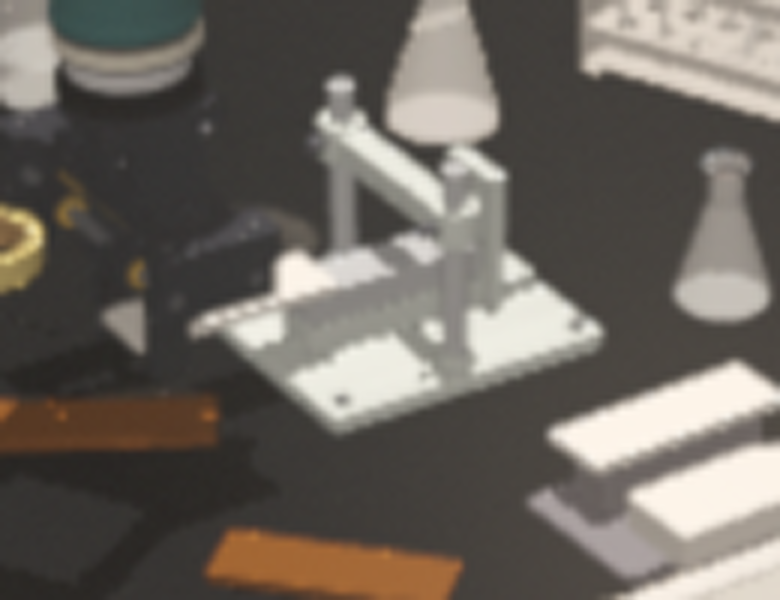

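View pics/t4.png

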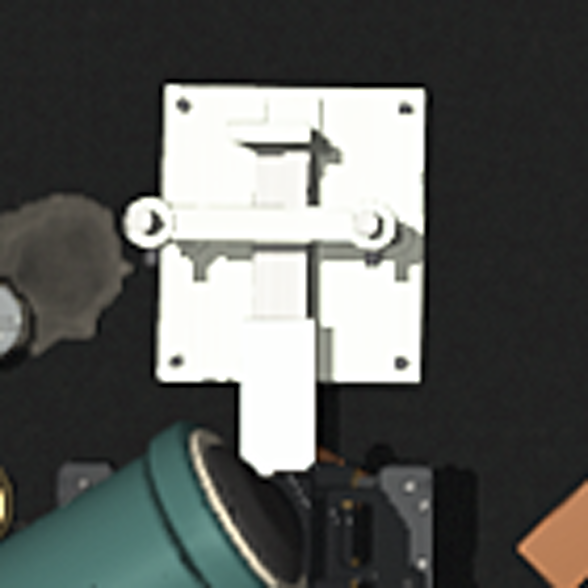

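Emit:
{"api": "play_rows", "payload": {"steps": [{"wx":0,"wy":0,"wz":-0.002,"dx":-1,"dy":0.2,"dz":0,"jaw":0.3},{"wx":0,"wy":0,"wz":0,"dx":-1.5,"dy":0,"dz":0,"jaw":0.3},{"wx":0,"wy":0,"wz":0,"dx":-1.5,"dy":0,"dz":0,"jaw":0.3},{"wx":0,"wy":0,"wz":0,"dx":-1.5,"dy":0,"dz":0,"jaw":0.3},{"wx":0,"wy":0,"wz":0,"dx":-1.5,"dy":0,"dz":0,"jaw":0.3},{"wx":0,"wy":0,"wz":0,"dx":-1,"dy":0,"dz":0,"jaw":0.3},{"wx":0,"wy":0,"wz":0,"dx":-0.5,"dy":0,"dz":0.2,"jaw":0.3},{"wx":0,"wy":0,"wz":0,"dx":0,"dy":0,"dz":0,"jaw":0.3}]}}

```text
clock: 8.18
position: [0.5431, 0.2996, 0.0384]
eef_rot: [-0.0, 0.014, 1.0, -0.001]
ft_force: [0.4, 0.0, -0.5]
opening: 0.448
```

Run:
```python
from h import *
go(.553,.2985,.0565,-.028)
d=vision.get_image("scene")["pixels"]; cv2.imwrite("pics/s5.png",cv2.resize(d[180:280,220:350],None,fx=6,fy=6,interpolation=cv2.INTER_CUBIC))
```

```text
t 8.175 pos [0.5431 0.2996 0.0384] open 0.448 F [ 0.4  0.  -0.5] j [ 0.46  0.35  1.89 -0.    0.9  -1.08]
 shift in cur axes cm [-0.99 -0.08  0.06] rotvec [-0.0015 -0.0008  0.0005]  shift in goal axes cm [-0.99 -0.08  0.06]
```

View pics/s5.png

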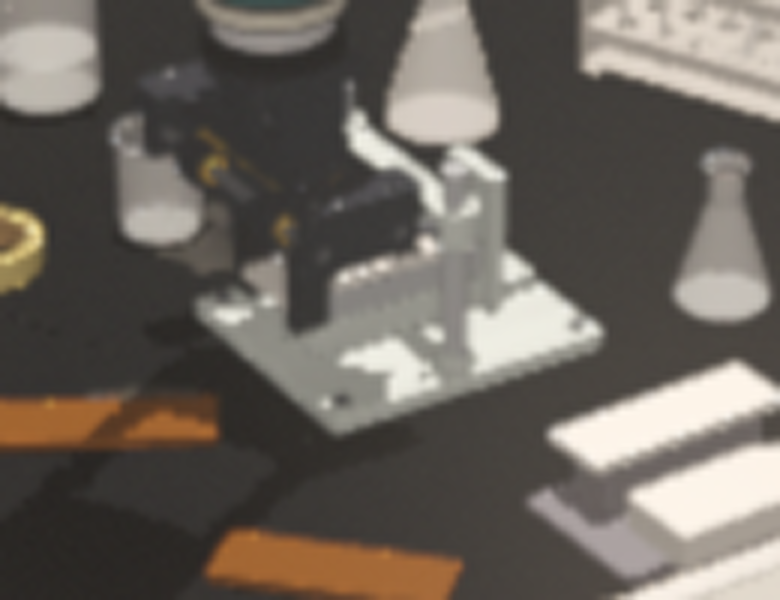

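Emit:
{"api": "play_rows", "payload": {"steps": [{"wx":0,"wy":0,"wz":0,"dx":-0.3,"dy":0,"dz":0,"jaw":0.3},{"wx":0,"wy":0,"wz":0,"dx":-0.3,"dy":0,"dz":0,"jaw":0.3},{"wx":0,"wy":0,"wz":0,"dx":0,"dy":0,"dz":0,"jaw":0.3}]}}

```text
clock: 8.6
position: [0.5494, 0.2998, 0.0389]
eef_rot: [0.0, 0.014, 1.0, -0.001]
ft_force: [-0.1, 0.3, -1.6]
opening: 0.447
```

Emit:
{"api": "play_rows", "payload": {"steps": [{"wx":0,"wy":0,"wz":0,"dx":-0.2,"dy":0,"dz":0,"jaw":0.3},{"wx":0,"wy":0,"wz":0,"dx":0,"dy":0,"dz":0,"jaw":0.3}]}}

```text
clock: 8.85
position: [0.5514, 0.2996, 0.0388]
eef_rot: [0.0, 0.014, 1.0, -0.001]
ft_force: [0.6, -0.8, -1.1]
opening: 0.45
```

Emit:
{"api": "play_rows", "payload": {"steps": [{"wx":0,"wy":0,"wz":0,"dx":-0.2,"dy":0,"dz":0,"jaw":0.3},{"wx":0,"wy":0,"wz":0,"dx":0,"dy":0,"dz":0,"jaw":0.3}]}}

```text
clock: 9.1
position: [0.5533, 0.2995, 0.0388]
eef_rot: [-0.0, 0.014, 1.0, -0.001]
ft_force: [-1.0, 0.6, -1.6]
opening: 0.446
```

Emit:
{"api": "play_rows", "payload": {"steps": [{"wx":0,"wy":0,"wz":0,"dx":-0.1,"dy":0,"dz":0,"jaw":0.3},{"wx":0,"wy":0,"wz":0,"dx":0,"dy":0,"dz":0,"jaw":0.3}]}}

```text
clock: 9.35
position: [0.5535, 0.2994, 0.0385]
eef_rot: [-0.001, 0.014, 1.0, -0.001]
ft_force: [-2.5, 0.0, -0.4]
opening: 0.446
```

Emit:
{"api": "play_rows", "payload": {"steps": [{"wx":0,"wy":0,"wz":0,"dx":0,"dy":0,"dz":0.15,"jaw":0.3},{"wx":0,"wy":0,"wz":0,"dx":0,"dy":0,"dz":0.05,"jaw":0.3},{"wx":0,"wy":0,"wz":0,"dx":0,"dy":0,"dz":0,"jaw":0.3},{"wx":0,"wy":0,"wz":0,"dx":0,"dy":0,"dz":0,"jaw":0.65},{"wx":0,"wy":0,"wz":0,"dx":0,"dy":0,"dz":0,"jaw":0.65},{"wx":0,"wy":0,"wz":0,"dx":0,"dy":0,"dz":0,"jaw":0.65}]}}

```text
clock: 10.1
position: [0.5547, 0.2995, 0.0369]
eef_rot: [0.0, 0.014, 1.0, -0.0]
ft_force: [0.3, -0.7, 0.2]
opening: 0.645
```

Run:
```python
from h import *
go(.553,.2985,.0565,-.028)
```

```text
t 10.1 pos [0.5547 0.2995 0.0369] open 0.645 F [ 0.3 -0.7  0.2] j [ 0.46  0.37  1.87 -0.    0.9  -1.09]
 shift in cur axes cm [ 0.17 -0.11 -0.09] rotvec [-0.0009  0.001   0.0007]  shift in goal axes cm [ 0.17 -0.11 -0.09]
```

Emit:
{"api": "play_rows", "payload": {"steps": [{"wx":0,"wy":0,"wz":0,"dx":0,"dy":0,"dz":-2,"jaw":0.65},{"wx":0,"wy":0,"wz":0,"dx":1.5,"dy":0,"dz":-3,"jaw":0.65},{"wx":0,"wy":0,"wz":0,"dx":2,"dy":-2,"dz":-3,"jaw":0.65},{"wx":0,"wy":0,"wz":0,"dx":0,"dy":-4,"dz":-2,"jaw":0.65},{"wx":0,"wy":0,"wz":0,"dx":0,"dy":-4,"dz":0,"jaw":0.65},{"wx":0,"wy":0,"wz":0,"dx":-1,"dy":-4,"dz":0,"jaw":0.65},{"wx":0,"wy":0,"wz":0,"dx":-3,"dy":-4,"dz":0,"jaw":0.65},{"wx":0,"wy":0,"wz":-0.028,"dx":-3,"dy":-2,"dz":0,"jaw":0.65},{"wx":0,"wy":0,"wz":0,"dx":0,"dy":0,"dz":0,"jaw":0.65}]}}

```text
clock: 11.22
position: [0.5862, 0.0971, 0.139]
eef_rot: [0.002, 0.001, 1.0, -0.0]
ft_force: [-0.4, -0.4, -0.2]
opening: 0.649
```

Run:
```python
from h import *
go(.599,.093,.0395,0)
t=vision.get_image("top")["pixels"]; cv2.imwrite("pics/t5.png",cv2.resize(t[190:330,160:360],None,fx=4,fy=4,interpolation=cv2.INTER_CUBIC))
d=vision.get_image("scene")["pixels"]; cv2.imwrite("pics/s6.png",cv2.resize(d[180:290,220:390],None,fx=4.7,fy=4.7,interpolation=cv2.INTER_CUBIC))
```

```text
t 11.225 pos [0.5862 0.0971 0.139 ] open 0.649 F [-0.4 -0.4 -0.2] j [ 0.12  0.19  1.88 -0.    1.06 -1.44]
 shift in cur axes cm [-1.24 -0.4  11.82] rotvec [-0.001   0.0035 -0.0022]  shift in goal axes cm [-1.28 -0.41 11.82]
```

View pics/t5.png

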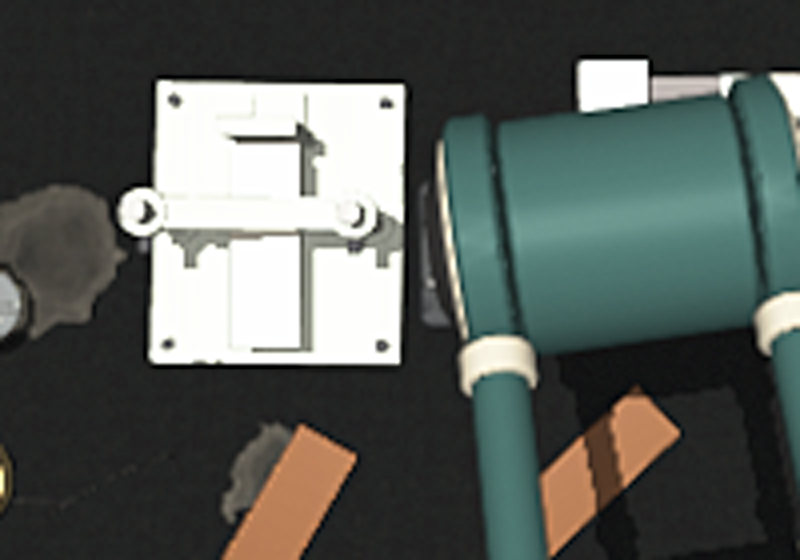

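View pics/s6.png

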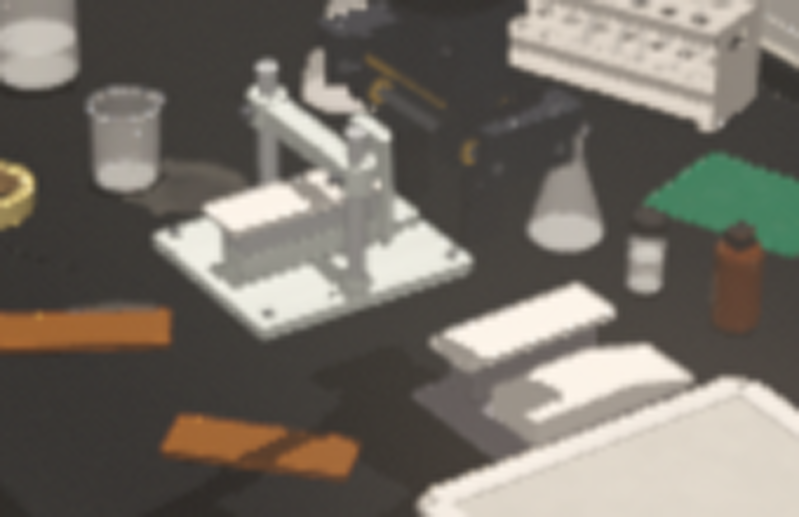

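Emit:
{"api": "play_rows", "payload": {"steps": [{"wx":0,"wy":0.003,"wz":-0.002,"dx":-1.3,"dy":-0.4,"dz":2,"jaw":0.65},{"wx":0,"wy":0,"wz":0,"dx":0,"dy":0,"dz":3,"jaw":0.65},{"wx":0,"wy":0,"wz":0,"dx":0,"dy":0,"dz":3,"jaw":0.65},{"wx":0,"wy":0,"wz":0,"dx":0,"dy":0,"dz":1.5,"jaw":0.65},{"wx":0,"wy":0,"wz":0,"dx":0,"dy":0,"dz":0,"jaw":0.65}]}}

```text
clock: 11.95
position: [0.595, 0.0952, 0.0411]
eef_rot: [-0.003, -0.002, 1.0, -0.001]
ft_force: [0.3, -0.7, 0.0]
opening: 0.647
```

Run:
```python
from h import *
go(.599,.093,.0395,0)
d=vision.get_image("wrist"); cv2.imwrite("pics/w6.png",d["pixels"])
```

```text
t 11.95 pos [0.595  0.0952 0.0411] open 0.647 F [ 0.3 -0.7  0. ] j [ 0.12  0.32  1.92 -0.    0.9  -1.46]
 shift in cur axes cm [-0.41 -0.22  2.03] rotvec [-0.0014 -0.0057  0.0037]  shift in goal axes cm [-0.4  -0.22  2.03]
```

View pics/w6.png

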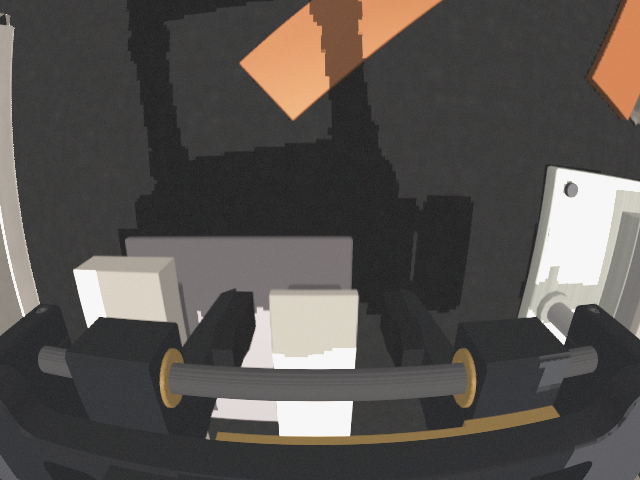

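Emit:
{"api": "play_rows", "payload": {"steps": [{"wx":0,"wy":-0.006,"wz":0.004,"dx":-0.4,"dy":-0.2,"dz":1.9,"jaw":0.65},{"wx":0,"wy":0,"wz":0,"dx":0,"dy":0,"dz":0.1,"jaw":0.65},{"wx":0,"wy":0,"wz":0,"dx":0,"dy":0,"dz":0,"jaw":0.3},{"wx":0,"wy":0,"wz":0,"dx":0,"dy":0,"dz":0,"jaw":0.3},{"wx":0,"wy":0,"wz":0,"dx":0,"dy":0,"dz":0,"jaw":0.3},{"wx":0,"wy":0,"wz":0,"dx":0,"dy":0,"dz":0,"jaw":0.3}]}}

```text
clock: 12.75
position: [0.6012, 0.0928, 0.0232]
eef_rot: [0.002, 0.001, 1.0, -0.0]
ft_force: [-1.1, -0.8, 4.8]
opening: 0.451
```

Run:
```python
from h import *
go(.599,.093,.0395,0)
```

```text
t 12.75 pos [0.6012 0.0928 0.0232] open 0.451 F [-1.1 -0.8  4.8] j [ 0.11  0.35  1.93 -0.    0.86 -1.46]
 shift in cur axes cm [0.23 0.02 0.24] rotvec [-0.0009  0.0046 -0.0013]  shift in goal axes cm [0.22 0.02 0.24]
```

Emit:
{"api": "play_rows", "payload": {"steps": [{"wx":0,"wy":0.004,"wz":0,"dx":0,"dy":0,"dz":-3,"jaw":0.3},{"wx":0,"wy":0,"wz":0,"dx":0,"dy":0,"dz":-4,"jaw":0.3},{"wx":0,"wy":0,"wz":0,"dx":3,"dy":2,"dz":-3,"jaw":0.3},{"wx":0,"wy":0,"wz":0,"dx":3,"dy":4,"dz":0,"jaw":0.3},{"wx":0,"wy":0,"wz":0.014,"dx":3,"dy":4,"dz":0,"jaw":0.3},{"wx":0,"wy":0,"wz":0.014,"dx":3,"dy":4,"dz":0,"jaw":0.3},{"wx":0,"wy":0,"wz":0,"dx":2,"dy":4,"dz":0,"jaw":0.3},{"wx":0,"wy":0,"wz":0,"dx":0,"dy":3,"dz":0,"jaw":0.3},{"wx":0,"wy":0,"wz":0,"dx":0,"dy":0,"dz":0,"jaw":0.3}]}}

```text
clock: 13.88
position: [0.4628, 0.3055, 0.1218]
eef_rot: [-0.0, 0.013, 1.0, -0.0]
ft_force: [-0.1, 0.2, -0.5]
opening: 0.448
```

Run:
```python
from h import *
go(.460,.301,.068,-.028)
d=vision.get_image("wrist"); cv2.imwrite("pics/w7.png",d["pixels"])
d=vision.get_image("scene")["pixels"]; cv2.imwrite("pics/s7.png",cv2.resize(d[180:290,220:390],None,fx=4.7,fy=4.7,interpolation=cv2.INTER_CUBIC))
```

```text
t 13.875 pos [0.4628 0.3055 0.1218] open 0.448 F [-0.1  0.2 -0.5] j [ 0.54  0.14  1.98 -0.    1.02 -1.01]
 shift in cur axes cm [ 0.26 -0.45  7.25] rotvec [-0.001  -0.0008  0.0017]  shift in goal axes cm [ 0.26 -0.46  7.25]
```

View pics/w7.png

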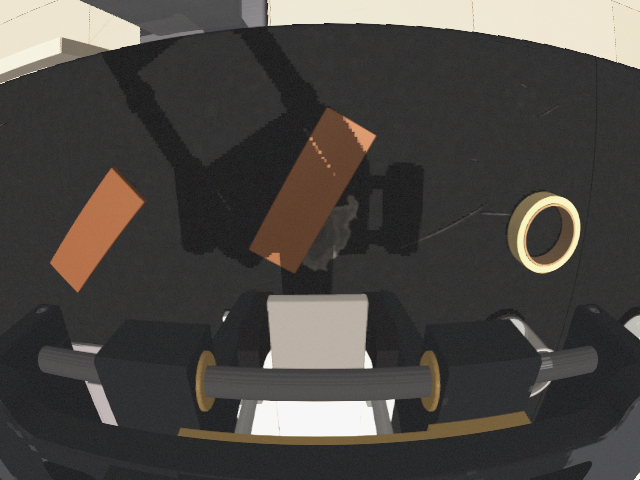

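View pics/s7.png

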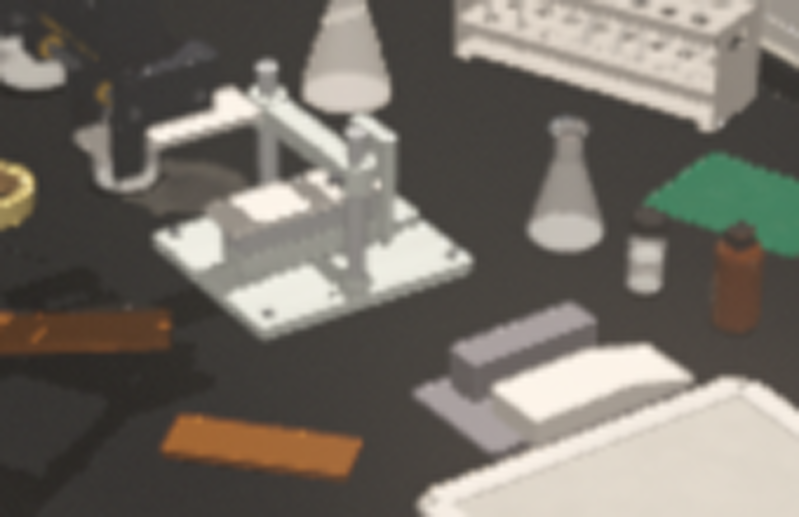

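Emit:
{"api": "play_rows", "payload": {"steps": [{"wx":0,"wy":0,"wz":0.002,"dx":0.3,"dy":-0.2,"dz":3,"jaw":0.3},{"wx":0,"wy":0,"wz":0,"dx":0,"dy":0,"dz":3,"jaw":0.3},{"wx":0,"wy":0,"wz":0,"dx":0,"dy":0,"dz":1.2,"jaw":0.3},{"wx":0,"wy":0,"wz":0,"dx":0,"dy":0,"dz":0,"jaw":0.3}]}}

```text
clock: 14.48
position: [0.4597, 0.3007, 0.0491]
eef_rot: [-0.001, 0.016, 1.0, -0.001]
ft_force: [1.2, 0.0, -0.8]
opening: 0.447
```

Run:
```python
from h import *
go(.460,.301,.068,-.028)
```

```text
t 14.475 pos [0.4597 0.3007 0.0491] open 0.447 F [ 1.2  0.  -0.8] j [ 0.53  0.22  2.04 -0.    0.88 -1.  ]
 shift in cur axes cm [-0.03  0.03 -0.02] rotvec [-0.0025 -0.0028 -0.0043]  shift in goal axes cm [-0.03  0.03 -0.02]
```

Emit:
{"api": "play_rows", "payload": {"steps": [{"wx":0,"wy":0,"wz":-0.003,"dx":-1,"dy":0,"dz":0,"jaw":0.3},{"wx":0,"wy":0,"wz":0,"dx":-1.5,"dy":0,"dz":0,"jaw":0.3},{"wx":0,"wy":0,"wz":0,"dx":-1.5,"dy":0,"dz":0,"jaw":0.3},{"wx":0,"wy":0,"wz":0,"dx":-1.5,"dy":0,"dz":0,"jaw":0.3},{"wx":0,"wy":0,"wz":0,"dx":-1.5,"dy":0,"dz":0,"jaw":0.3},{"wx":0,"wy":0,"wz":0,"dx":-1,"dy":0,"dz":0,"jaw":0.3},{"wx":0,"wy":0,"wz":0,"dx":-0.7,"dy":0,"dz":0,"jaw":0.3},{"wx":0,"wy":0,"wz":0,"dx":0,"dy":0,"dz":0,"jaw":0.3}]}}

```text
clock: 15.48
position: [0.543, 0.2993, 0.0481]
eef_rot: [-0.005, 0.014, 1.0, -0.001]
ft_force: [-9.5, 1.8, 1.1]
opening: 0.449
```

Emit:
{"api": "play_rows", "payload": {"steps": [{"wx":0,"wy":0,"wz":0,"dx":-0.3,"dy":0,"dz":0,"jaw":0.3},{"wx":0,"wy":0,"wz":0,"dx":-0.2,"dy":0,"dz":0,"jaw":0.3},{"wx":0,"wy":0,"wz":0,"dx":0,"dy":0,"dz":0,"jaw":0.3}]}}

```text
clock: 15.85
position: [0.545, 0.2993, 0.0475]
eef_rot: [-0.008, 0.014, 1.0, -0.002]
ft_force: [-16.5, 4.8, 4.5]
opening: 0.451
```

Emit:
{"api": "play_rows", "payload": {"steps": [{"wx":0,"wy":0,"wz":0,"dx":0.6,"dy":0,"dz":0,"jaw":0.3},{"wx":0,"wy":0,"wz":0,"dx":0.3,"dy":0,"dz":0,"jaw":0.3}]}}

```text
clock: 16.1
position: [0.5431, 0.2995, 0.0496]
eef_rot: [-0.0, 0.014, 1.0, -0.001]
ft_force: [0.3, -0.4, -2.0]
opening: 0.448
```

Run:
```python
from h import *
go(.555,.299,.068,-.028)
d=vision.get_image("wrist"); cv2.imwrite("pics/w8.png",d["pixels"])
d=vision.get_image("scene")["pixels"]; cv2.imwrite("pics/s8.png",cv2.resize(d[190:270,240:340],None,fx=7,fy=7,interpolation=cv2.INTER_CUBIC))
d=vision.get_image("top")["pixels"]; cv2.imwrite("pics/t8.png",cv2.resize(d[190:330,160:300],None,fx=4.2,fy=4.2,interpolation=cv2.INTER_CUBIC))
```

```text
t 16.1 pos [0.5431 0.2995 0.0496] open 0.448 F [ 0.3 -0.4 -2. ] j [ 0.46  0.34  1.88 -0.    0.92 -1.08]
 shift in cur axes cm [-1.19 -0.01  0.03] rotvec [-0.0015 -0.0008  0.0001]  shift in goal axes cm [-1.19 -0.01  0.03]
```

View pics/w8.png

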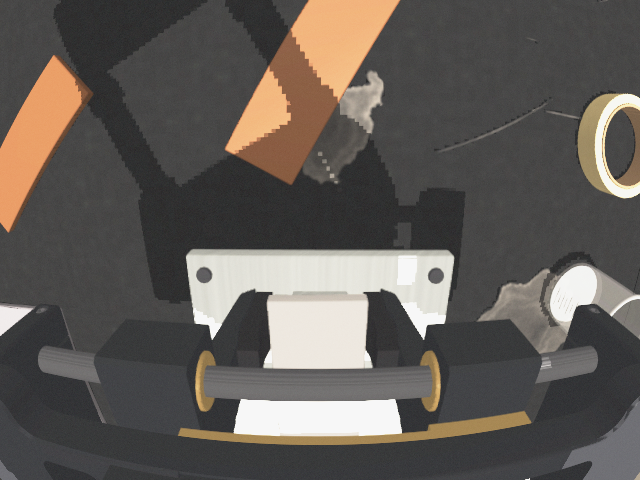

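View pics/s8.png

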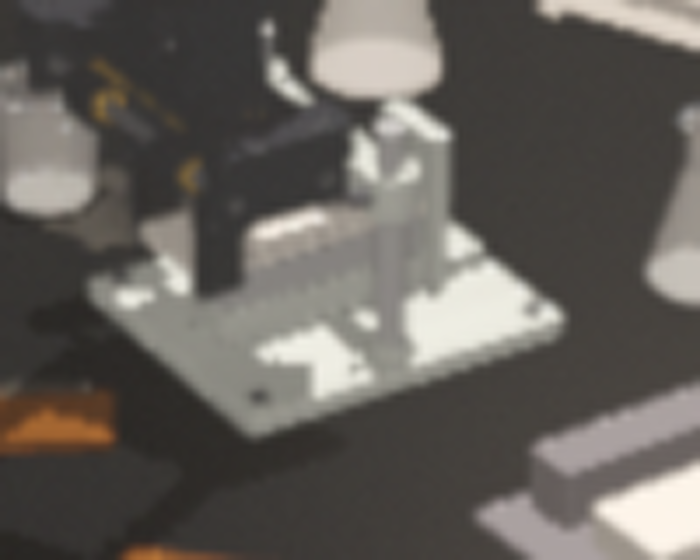

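View pics/t8.png

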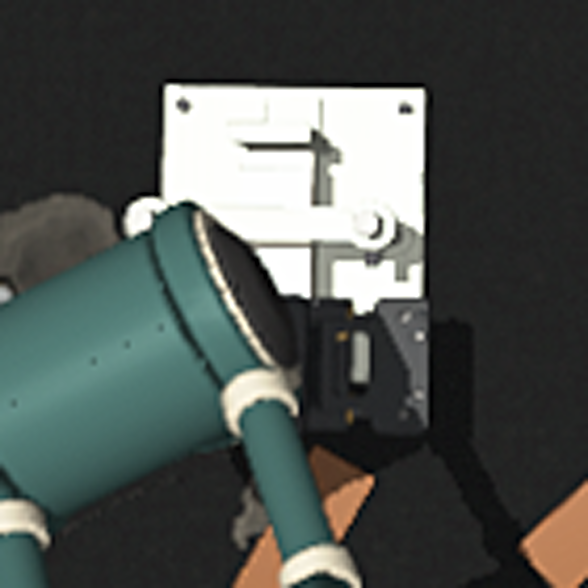

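Emit:
{"api": "play_rows", "payload": {"steps": [{"wx":0,"wy":0,"wz":0,"dx":0,"dy":0,"dz":0.15,"jaw":0.3},{"wx":0,"wy":0,"wz":0,"dx":0,"dy":0,"dz":0,"jaw":0.55},{"wx":0,"wy":0,"wz":0,"dx":0,"dy":0,"dz":0,"jaw":0.55},{"wx":0,"wy":0,"wz":0,"dx":0,"dy":0,"dz":-2,"jaw":0.55},{"wx":0,"wy":0,"wz":0,"dx":2,"dy":0,"dz":-3,"jaw":0.55},{"wx":0,"wy":0,"wz":0,"dx":5,"dy":0,"dz":-2,"jaw":0.55},{"wx":0,"wy":0,"wz":0,"dx":5,"dy":0,"dz":0,"jaw":0},{"wx":0,"wy":0,"wz":0,"dx":0,"dy":0,"dz":0,"jaw":0}]}}

```text
clock: 17.25
position: [0.4205, 0.3029, 0.1197]
eef_rot: [-0.001, 0.013, 1.0, -0.0]
ft_force: [0.5, 0.4, -0.3]
opening: 0.349
```

Run:
```python
from h import *
go(.490,.3005,.0655,-.028)
d=vision.get_image("scene")["pixels"]; cv2.imwrite("pics/s9.png",cv2.resize(d[190:270,240:340],None,fx=7,fy=7,interpolation=cv2.INTER_CUBIC))
d=vision.get_image("top")["pixels"]; cv2.imwrite("pics/t9.png",cv2.resize(d[190:300,170:300],None,fx=6,fy=6,interpolation=cv2.INTER_CUBIC))
```

```text
t 17.25 pos [0.4205 0.3029 0.1197] open 0.349 F [ 0.5  0.4 -0.3] j [ 0.58  0.08  2.05 -0.    1.01 -0.97]
 shift in cur axes cm [-6.97 -0.05  7.28] rotvec [-0.0009 -0.0011  0.002 ]  shift in goal axes cm [-6.96 -0.04  7.29]
```

View pics/s9.png

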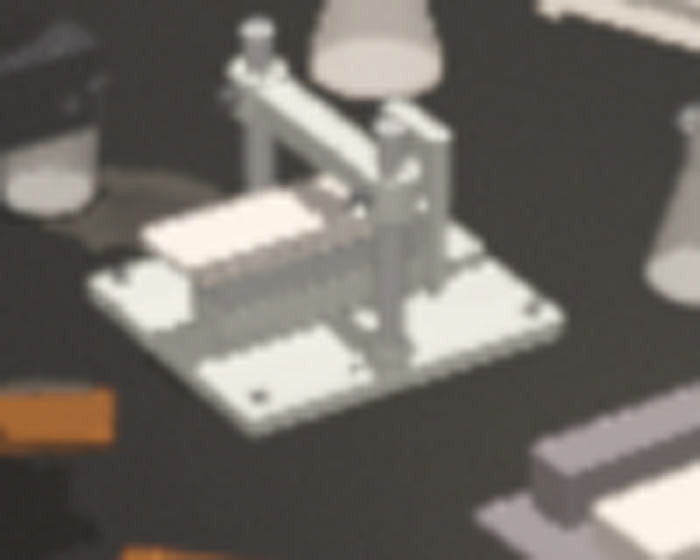

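View pics/t9.png

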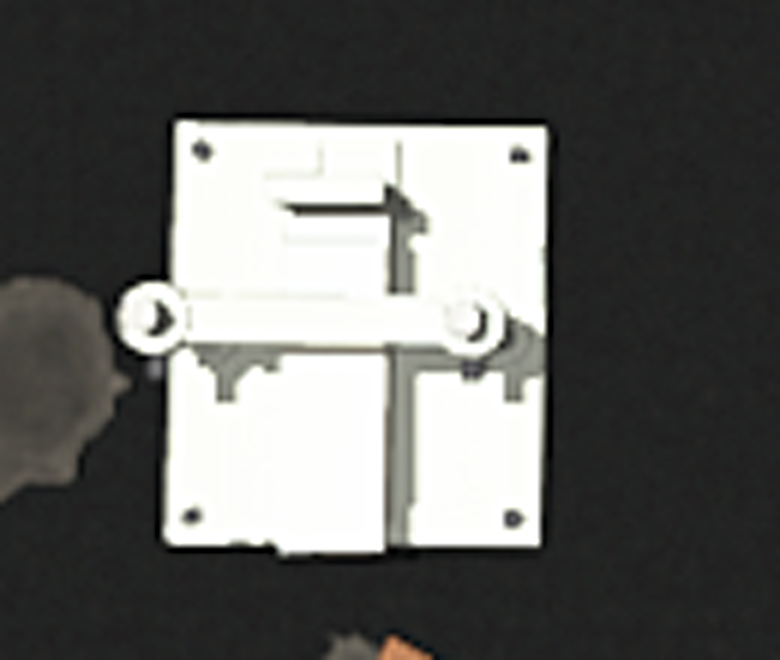

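Emit:
{"api": "play_rows", "payload": {"steps": [{"wx":0,"wy":0,"wz":0.002,"dx":-1,"dy":0,"dz":3,"jaw":0},{"wx":0,"wy":0,"wz":0,"dx":-2,"dy":0,"dz":3,"jaw":0},{"wx":0,"wy":0,"wz":0,"dx":-2.5,"dy":0,"dz":0.6,"jaw":0},{"wx":0,"wy":0,"wz":0,"dx":-2,"dy":0,"dz":0,"jaw":0},{"wx":0,"wy":0,"wz":0,"dx":-1,"dy":0,"dz":0,"jaw":0},{"wx":0,"wy":0,"wz":0,"dx":0,"dy":0,"dz":0,"jaw":0}]}}

```text
clock: 18.1
position: [0.5095, 0.3005, 0.0532]
eef_rot: [0.0, 0.016, 1.0, -0.0]
ft_force: [-0.7, 0.3, 0.5]
opening: 0.008
```

Emit:
{"api": "play_rows", "payload": {"steps": [{"wx":0,"wy":0,"wz":0,"dx":-0.5,"dy":0,"dz":0,"jaw":0},{"wx":0,"wy":0,"wz":0,"dx":-0.5,"dy":0,"dz":0,"jaw":0},{"wx":0,"wy":0,"wz":0,"dx":0,"dy":0,"dz":0,"jaw":0}]}}

```text
clock: 18.48
position: [0.5182, 0.3002, 0.0526]
eef_rot: [-0.0, 0.015, 1.0, -0.0]
ft_force: [0.4, -0.5, -0.3]
opening: 0.005
```

Emit:
{"api": "play_rows", "payload": {"steps": [{"wx":0,"wy":0,"wz":0,"dx":-0.4,"dy":0,"dz":0,"jaw":0},{"wx":0,"wy":0,"wz":0,"dx":-0.3,"dy":0,"dz":0,"jaw":0},{"wx":0,"wy":0,"wz":0,"dx":0,"dy":0,"dz":0,"jaw":0}]}}

```text
clock: 18.85
position: [0.5254, 0.2998, 0.0523]
eef_rot: [-0.0, 0.015, 1.0, -0.001]
ft_force: [-0.1, 0.7, 0.6]
opening: 0.007
```

Emit:
{"api": "play_rows", "payload": {"steps": [{"wx":0,"wy":0,"wz":0,"dx":-0.3,"dy":0,"dz":0,"jaw":0},{"wx":0,"wy":0,"wz":0,"dx":0,"dy":0,"dz":0,"jaw":0}]}}

```text
clock: 19.1
position: [0.5283, 0.2997, 0.0524]
eef_rot: [-0.0, 0.015, 1.0, -0.001]
ft_force: [0.3, 0.0, 0.2]
opening: 0.011
```

Emit:
{"api": "play_rows", "payload": {"steps": [{"wx":0,"wy":0,"wz":0,"dx":-0.3,"dy":0,"dz":0,"jaw":0},{"wx":0,"wy":0,"wz":0,"dx":0,"dy":0,"dz":0,"jaw":0}]}}

```text
clock: 19.35
position: [0.531, 0.2996, 0.0522]
eef_rot: [-0.001, 0.015, 1.0, -0.001]
ft_force: [-1.6, -0.3, 0.8]
opening: 0.003
```

Emit:
{"api": "play_rows", "payload": {"steps": [{"wx":0,"wy":0,"wz":0,"dx":-0.2,"dy":0,"dz":0,"jaw":0},{"wx":0,"wy":0,"wz":0,"dx":0,"dy":0,"dz":0,"jaw":0}]}}

```text
clock: 19.6
position: [0.5312, 0.2996, 0.0521]
eef_rot: [-0.002, 0.015, 1.0, -0.001]
ft_force: [-6.0, 0.9, 3.5]
opening: 0.003
```

Run:
```python
from h import *
d=vision.get_image("scene")["pixels"]; cv2.imwrite("pics/s10.png",cv2.resize(d[190:270,240:340],None,fx=7,fy=7,interpolation=cv2.INTER_CUBIC))
d=vision.get_image("top")["pixels"]; cv2.imwrite("pics/t10.png",cv2.resize(d[190:300,170:300],None,fx=6,fy=6,interpolation=cv2.INTER_CUBIC))
```

```text
(no output)
```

View pics/t10.png

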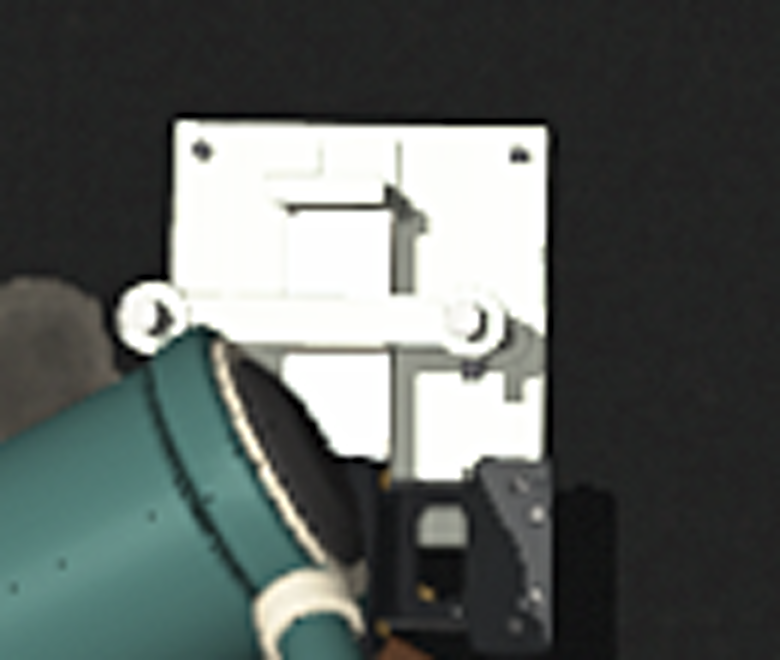

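View pics/s10.png

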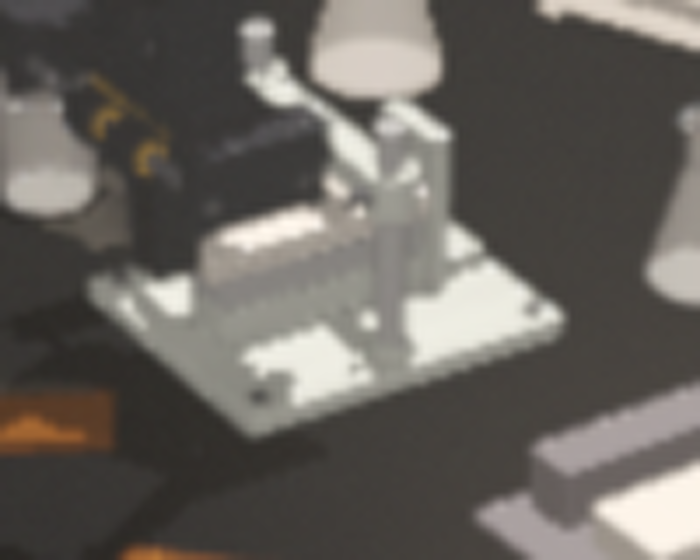

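Emit:
{"api": "play_rows", "payload": {"steps": [{"wx":0,"wy":0,"wz":0,"dx":2,"dy":0,"dz":-2,"jaw":0},{"wx":0,"wy":0,"wz":0,"dx":1,"dy":-2,"dz":-4,"jaw":0.3},{"wx":0,"wy":0,"wz":0,"dx":0,"dy":-4,"dz":-3,"jaw":0.75},{"wx":0,"wy":0,"wz":0,"dx":0,"dy":-5,"dz":0,"jaw":0.75},{"wx":0,"wy":0,"wz":0,"dx":-1,"dy":-5,"dz":0,"jaw":0.75},{"wx":0,"wy":0,"wz":-0.028,"dx":-3,"dy":-5,"dz":0,"jaw":0.75},{"wx":0,"wy":0,"wz":0,"dx":-3,"dy":-5,"dz":0,"jaw":0.75},{"wx":0,"wy":0,"wz":0,"dx":-2,"dy":-3,"dz":0,"jaw":0.75},{"wx":0,"wy":0,"wz":0,"dx":0,"dy":0,"dz":0,"jaw":0.75}]}}

```text
clock: 20.82
position: [0.5883, 0.0069, 0.1429]
eef_rot: [0.0, 0.003, 1.0, -0.001]
ft_force: [0.2, -0.4, -0.2]
opening: 0.751
```

Run:
```python
from h import *
go(.592,.005,.048,0)
s=monitor.get_state(); d=vision.get_image("wrist"); cv2.imwrite("pics/w11.png",d["pixels"])
t=vision.get_image("top")["pixels"]; cv2.imwrite("pics/t11.png",cv2.resize(t[190:300,170:300],None,fx=6,fy=6,interpolation=cv2.INTER_CUBIC))
```

```text
t 20.825 pos [0.5883 0.0069 0.1429] open 0.751 F [ 0.2 -0.4 -0.2] j [-0.03  0.18  1.89 -0.    1.07 -1.59]
 shift in cur axes cm [-0.37 -0.17 11.36] rotvec [-0.0018  0.0007 -0.0057]  shift in goal axes cm [-0.37 -0.19 11.36]
```

View pics/w11.png

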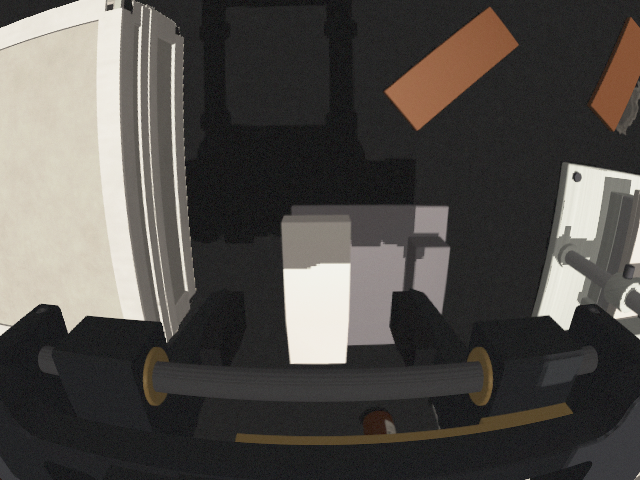

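View pics/t11.png

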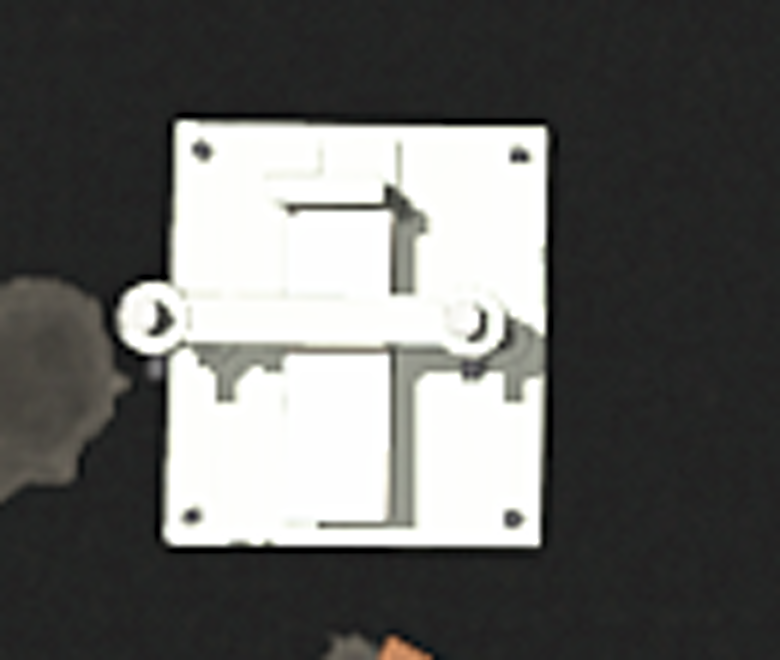

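Run:
```python
from h import *
s=monitor.get_state(); d=vision.get_image("wrist")
print('bottom',wonz(s,d,190,250,0),wonz(s,d,193,280,0))
for z in [0.05,.07,.09,.1,.12]:
    t=vision.get_image("top") if z==.05 else t
    print(z,'wrist top edge',wonz(s,d,118,200,z).round(3),wonz(s,d,124,290,z).round(3),'top',onz(t,398,270,z).round(3),onz(t,393,250,z).round(3))
c=t["pixels"]; cv2.imwrite("pics/t12.png",cv2.resize(c[200:350,330:450],None,fx=4,fy=4))
```

```text
bottom [ 0.60935426 -0.10108965  0.        ] [ 0.63750647 -0.10190463  0.        ]
0.05 wrist top edge [ 0.553 -0.136  0.05 ] [ 0.625 -0.144  0.05 ] top [ 0.547 -0.104  0.05 ] [ 0.595 -0.094  0.05 ]
0.07 wrist top edge [ 0.549 -0.123  0.07 ] [ 0.615 -0.131  0.07 ] top [ 0.547 -0.1    0.07 ] [ 0.594 -0.09   0.07 ]
0.09 wrist top edge [ 0.545 -0.111  0.09 ] [ 0.605 -0.118  0.09 ] top [ 0.548 -0.096  0.09 ] [ 0.593 -0.086  0.09 ]
0.1 wrist top edge [ 0.543 -0.105  0.1  ] [ 0.6   -0.112  0.1  ] top [ 0.548 -0.094  0.1  ] [ 0.593 -0.084  0.1  ]
0.12 wrist top edge [ 0.539 -0.093  0.12 ] [ 0.59  -0.099  0.12 ] top [ 0.548 -0.09   0.12 ] [ 0.592 -0.08   0.12 ]
```

View pics/t12.png

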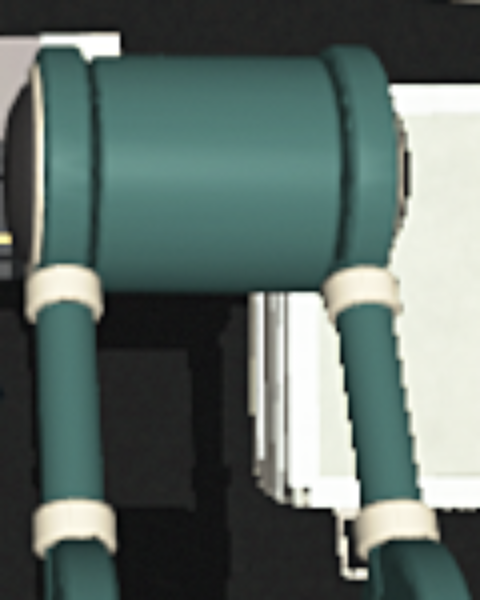

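Emit:
{"api": "play_rows", "payload": {"steps": [{"wx":-0.002,"wy":0,"wz":-0.006,"dx":-0.3,"dy":-0.2,"dz":3,"jaw":0.75},{"wx":0,"wy":0,"wz":0,"dx":0,"dy":0,"dz":3,"jaw":0.75},{"wx":0,"wy":0,"wz":0,"dx":0,"dy":0,"dz":2.5,"jaw":0.75},{"wx":0,"wy":0,"wz":0,"dx":0,"dy":0,"dz":1.5,"jaw":0.75},{"wx":0,"wy":0,"wz":0,"dx":0,"dy":0,"dz":0,"jaw":0.75}]}}

```text
clock: 21.65
position: [0.5882, 0.0082, 0.0415]
eef_rot: [-0.002, -0.002, 1.0, 0.0]
ft_force: [-0.2, 0.4, 0.3]
opening: 0.753
```

Run:
```python
from h import *
go(.592,.005,.048,0)
s=monitor.get_state(); d=vision.get_image("wrist"); cv2.imwrite("pics/w13.png",d["pixels"])
```

```text
t 21.65 pos [0.5882 0.0082 0.0415] open 0.753 F [-0.2  0.4  0.3] j [-0.03  0.3   1.96  0.    0.89 -1.61]
 shift in cur axes cm [-0.38 -0.33  1.22] rotvec [ 0.001  -0.0035  0.005 ]  shift in goal axes cm [-0.38 -0.32  1.22]
```

View pics/w13.png

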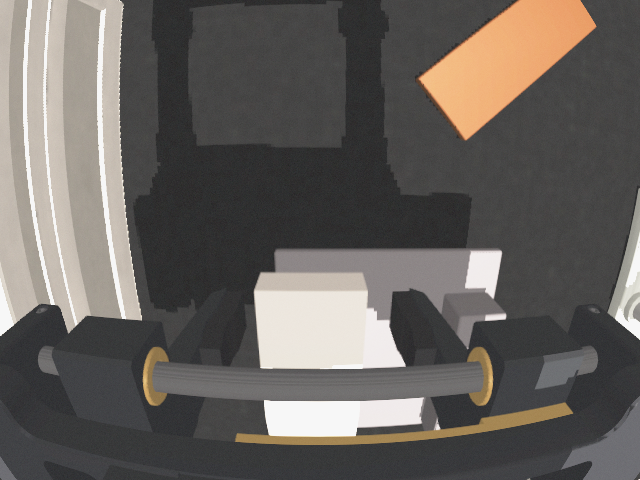

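Emit:
{"api": "play_rows", "payload": {"steps": [{"wx":0,"wy":-0.003,"wz":0.005,"dx":-0.3,"dy":-0.3,"dz":1.0,"jaw":0.75},{"wx":0,"wy":0,"wz":0,"dx":0,"dy":0,"dz":0.2,"jaw":0.75},{"wx":0,"wy":0,"wz":0,"dx":0,"dy":0,"dz":0,"jaw":0.35},{"wx":0,"wy":0,"wz":0,"dx":0,"dy":0,"dz":0,"jaw":0.35},{"wx":0,"wy":0,"wz":0,"dx":0,"dy":0,"dz":0,"jaw":0.35},{"wx":0,"wy":0,"wz":0,"dx":0,"dy":0,"dz":0,"jaw":0.35}]}}

```text
clock: 22.45
position: [0.5927, 0.0043, 0.0309]
eef_rot: [0.001, 0.001, 1.0, 0.0]
ft_force: [-1.0, 0.1, 0.6]
opening: 0.519
```

Run:
```python
from h import *
go(.592,.005,.048,0)
```

```text
t 22.45 pos [0.5927 0.0043 0.0309] open 0.519 F [-1.   0.1  0.6] j [-0.04  0.32  1.96  0.    0.87 -1.61]
 shift in cur axes cm [0.07 0.06 0.16] rotvec [ 0.0008  0.0024 -0.0013]  shift in goal axes cm [0.07 0.07 0.16]
```

Emit:
{"api": "play_rows", "payload": {"steps": [{"wx":0,"wy":0,"wz":0,"dx":0,"dy":0,"dz":-3,"jaw":0.35},{"wx":0,"wy":0,"wz":0,"dx":0,"dy":0,"dz":-4,"jaw":0.35},{"wx":0,"wy":0,"wz":0,"dx":2,"dy":3,"dz":-2,"jaw":0.35},{"wx":0,"wy":0,"wz":0,"dx":3,"dy":5,"dz":0,"jaw":0.35},{"wx":0,"wy":0,"wz":0.014,"dx":3,"dy":5,"dz":0,"jaw":0.35},{"wx":0,"wy":0,"wz":0.014,"dx":2.5,"dy":5,"dz":0,"jaw":0.35},{"wx":0,"wy":0,"wz":0,"dx":1,"dy":5,"dz":0,"jaw":0.35},{"wx":0,"wy":0,"wz":0,"dx":0,"dy":4,"dz":0,"jaw":0.35},{"wx":0,"wy":0,"wz":0,"dx":0,"dy":3,"dz":0,"jaw":0.35},{"wx":0,"wy":0,"wz":0,"dx":0,"dy":0,"dz":0,"jaw":0.35}]}}

```text
clock: 23.7
position: [0.4815, 0.3068, 0.1206]
eef_rot: [0.001, 0.013, 1.0, 0.001]
ft_force: [-0.3, 0.4, -1.7]
opening: 0.517
```

Run:
```python
from h import *
go(.484,.3011,.0815,-.028)
```

```text
t 23.7 pos [0.4815 0.3068 0.1206] open 0.517 F [-0.3  0.4 -1.7] j [ 0.52  0.17  1.95 -0.    1.02 -1.02]
 shift in cur axes cm [-0.25 -0.57  5.78] rotvec [0.0012 0.0021 0.0017]  shift in goal axes cm [-0.27 -0.56  5.78]
```

Emit:
{"api": "play_rows", "payload": {"steps": [{"wx":0,"wy":0.002,"wz":0.002,"dx":0,"dy":-0.4,"dz":3,"jaw":0.35},{"wx":0,"wy":0,"wz":0,"dx":0,"dy":0,"dz":2.7,"jaw":0.35},{"wx":0,"wy":0,"wz":0,"dx":0,"dy":0,"dz":0,"jaw":0.35}]}}

```text
clock: 24.08
position: [0.4801, 0.2991, 0.0616]
eef_rot: [-0.002, 0.016, 1.0, -0.001]
ft_force: [0.1, -0.3, -1.3]
opening: 0.518
```

Run:
```python
from h import *
go(.484,.3011,.0815,-.028)
d=vision.get_image("scene")["pixels"]; cv2.imwrite("pics/s14.png",cv2.resize(d[190:270,240:340],None,fx=7,fy=7,interpolation=cv2.INTER_CUBIC))
d=vision.get_image("top")["pixels"]; cv2.imwrite("pics/t14.png",cv2.resize(d[190:300,170:300],None,fx=6,fy=6,interpolation=cv2.INTER_CUBIC))
```

```text
t 24.075 pos [0.4801 0.2991 0.0616] open 0.518 F [ 0.1 -0.3 -1.3] j [ 0.51  0.24  1.99  0.    0.92 -1.03]
 shift in cur axes cm [-0.38  0.21 -0.12] rotvec [-0.0019 -0.004  -0.004 ]  shift in goal axes cm [-0.38  0.21 -0.12]
```

View pics/t14.png

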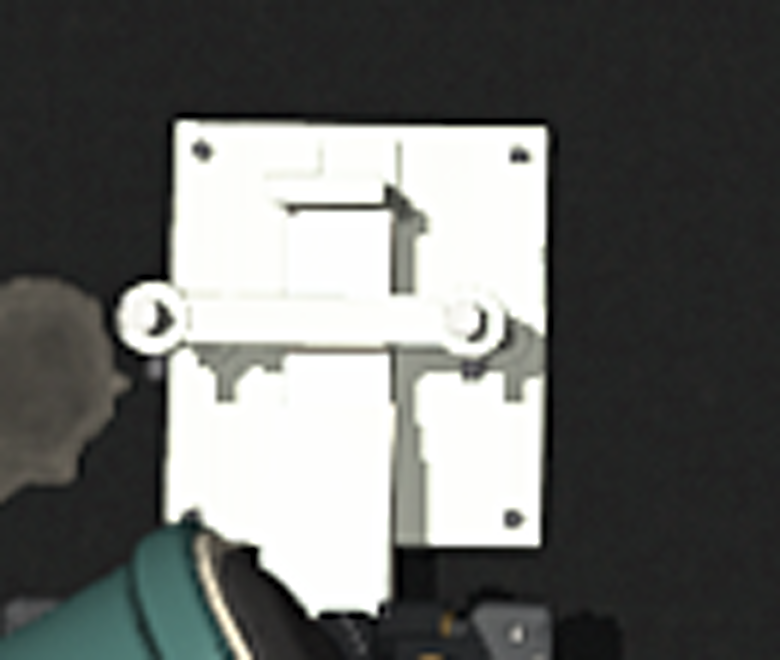

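View pics/s14.png

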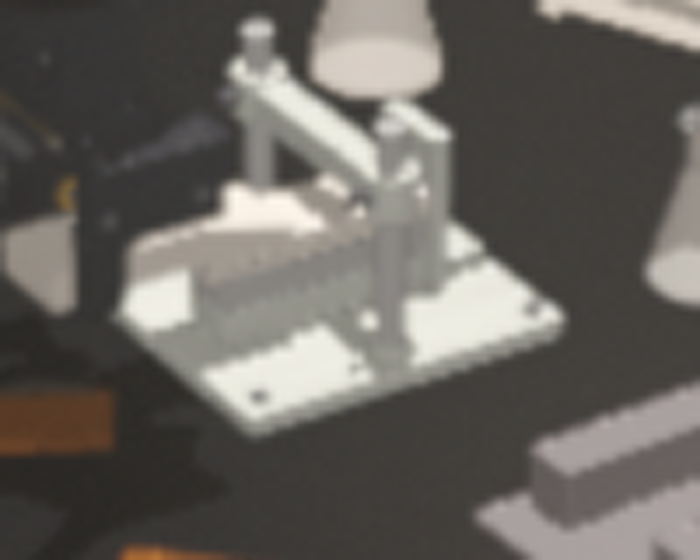

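Emit:
{"api": "play_rows", "payload": {"steps": [{"wx":0,"wy":-0.003,"wz":-0.003,"dx":-0.5,"dy":0.2,"dz":-0.1,"jaw":0.35},{"wx":0,"wy":0,"wz":0,"dx":-1.5,"dy":0,"dz":0,"jaw":0.35},{"wx":0,"wy":0,"wz":0,"dx":-1.5,"dy":0,"dz":0,"jaw":0.35},{"wx":0,"wy":0,"wz":0,"dx":-1,"dy":0,"dz":0,"jaw":0.35},{"wx":0,"wy":0,"wz":0,"dx":-0.6,"dy":0,"dz":0,"jaw":0.35},{"wx":0,"wy":0,"wz":0,"dx":0,"dy":0,"dz":0,"jaw":0.35}]}}

```text
clock: 24.92
position: [0.533, 0.3014, 0.0645]
eef_rot: [0.001, 0.014, 1.0, 0.0]
ft_force: [-0.7, -0.4, -0.7]
opening: 0.515
```

Run:
```python
from h import *
go(.5515,.2992,.0796,-.028)
d=vision.get_image("wrist")["pixels"]; cv2.imwrite("pics/w15.png",d)
```

```text
t 24.925 pos [0.533  0.3014 0.0645] open 0.515 F [-0.7 -0.4 -0.7] j [ 0.47  0.31  1.89 -0.    0.94 -1.07]
 shift in cur axes cm [-1.85 -0.17  0.36] rotvec [ 0.0006  0.0024 -0.0007]  shift in goal axes cm [-1.85 -0.17  0.36]
```

View pics/w15.png

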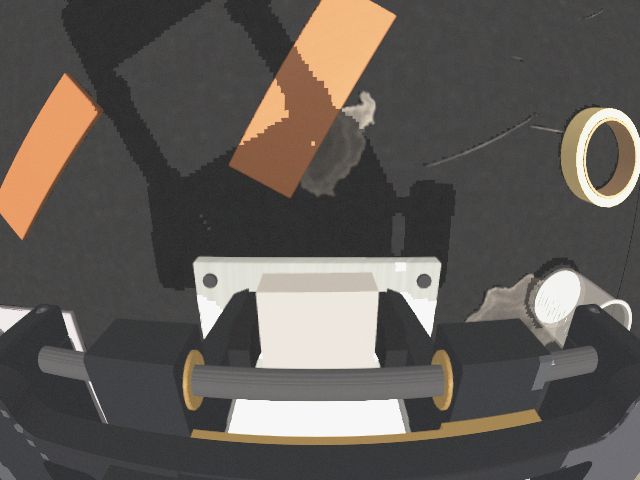

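Emit:
{"api": "play_rows", "payload": {"steps": [{"wx":0,"wy":0.002,"wz":0,"dx":-0.2,"dy":-0.15,"dz":0.3,"jaw":0.35},{"wx":0,"wy":0,"wz":0,"dx":-0.3,"dy":0,"dz":0,"jaw":0.35},{"wx":0,"wy":0,"wz":0,"dx":0,"dy":0,"dz":0,"jaw":0.35}]}}

```text
clock: 25.35
position: [0.5379, 0.3, 0.0618]
eef_rot: [0.001, 0.014, 1.0, 0.0]
ft_force: [-0.4, 0.9, -1.5]
opening: 0.518
```

Emit:
{"api": "play_rows", "payload": {"steps": [{"wx":0,"wy":0,"wz":0,"dx":-0.4,"dy":0,"dz":0,"jaw":0.35},{"wx":0,"wy":0,"wz":0,"dx":0,"dy":0,"dz":0,"jaw":0.35}]}}

```text
clock: 25.6
position: [0.5422, 0.3, 0.062]
eef_rot: [0.001, 0.014, 1.0, 0.001]
ft_force: [1.7, -0.9, -0.7]
opening: 0.518
```

Emit:
{"api": "play_rows", "payload": {"steps": [{"wx":0,"wy":0,"wz":0,"dx":-0.4,"dy":0,"dz":0.05,"jaw":0.35},{"wx":0,"wy":0,"wz":0,"dx":0,"dy":0,"dz":0,"jaw":0.35}]}}

```text
clock: 25.85
position: [0.546, 0.2998, 0.0612]
eef_rot: [0.001, 0.014, 1.0, 0.0]
ft_force: [0.5, -0.5, -1.5]
opening: 0.52
```

Emit:
{"api": "play_rows", "payload": {"steps": [{"wx":0,"wy":0,"wz":0,"dx":-0.3,"dy":0,"dz":0,"jaw":0.35},{"wx":0,"wy":0,"wz":0,"dx":0,"dy":0,"dz":0,"jaw":0.35}]}}

```text
clock: 26.1
position: [0.5486, 0.2996, 0.0609]
eef_rot: [0.0, 0.014, 1.0, 0.0]
ft_force: [0.4, 0.2, -2.6]
opening: 0.517
```

Emit:
{"api": "play_rows", "payload": {"steps": [{"wx":0,"wy":0,"wz":0,"dx":-0.2,"dy":0,"dz":0,"jaw":0.35},{"wx":0,"wy":0,"wz":0,"dx":0,"dy":0,"dz":0,"jaw":0.35}]}}

```text
clock: 26.35
position: [0.55, 0.2994, 0.0609]
eef_rot: [-0.0, 0.014, 1.0, 0.0]
ft_force: [-2.4, 0.4, -2.1]
opening: 0.521
```

Emit:
{"api": "play_rows", "payload": {"steps": [{"wx":0,"wy":0,"wz":0,"dx":-0.2,"dy":0,"dz":0,"jaw":0.35},{"wx":0,"wy":0,"wz":0,"dx":0,"dy":0,"dz":0,"jaw":0.35}]}}

```text
clock: 26.6
position: [0.5516, 0.2994, 0.0609]
eef_rot: [-0.001, 0.014, 1.0, 0.0]
ft_force: [-5.3, 0.1, -0.5]
opening: 0.519
```

Emit:
{"api": "play_rows", "payload": {"steps": [{"wx":0,"wy":0,"wz":0,"dx":-0.2,"dy":0,"dz":0,"jaw":0.35},{"wx":0,"wy":0,"wz":0,"dx":0,"dy":0,"dz":0,"jaw":0.35}]}}

```text
clock: 26.85
position: [0.5516, 0.2994, 0.0608]
eef_rot: [-0.003, 0.014, 1.0, -0.0]
ft_force: [-10.4, 0.8, 3.5]
opening: 0.522
```

Emit:
{"api": "play_rows", "payload": {"steps": [{"wx":0,"wy":0,"wz":0,"dx":-0.2,"dy":0,"dz":0,"jaw":0.35},{"wx":0,"wy":0,"wz":0,"dx":0,"dy":0,"dz":0,"jaw":0.35}]}}

```text
clock: 27.1
position: [0.5517, 0.2994, 0.0608]
eef_rot: [-0.005, 0.014, 1.0, -0.0]
ft_force: [-16.2, 1.4, 8.1]
opening: 0.517
```

Run:
```python
from h import *
go(.5515,.2992,.0796,-.028)
d=vision.get_image("scene")["pixels"]; cv2.imwrite("pics/s16.png",cv2.resize(d[190:270,240:340],None,fx=7,fy=7,interpolation=cv2.INTER_CUBIC))
t=vision.get_image("top"); d=t["pixels"]; cv2.imwrite("pics/t16.png",cv2.resize(d[190:300,170:300],None,fx=6,fy=6,interpolation=cv2.INTER_CUBIC))
s=monitor.get_state(); w=vision.get_image("wrist")["pixels"]; cv2.imwrite("pics/w16.png",w); print(s["ft_force"],s["ft_torque"])
```

```text
t 27.1 pos [0.5517 0.2994 0.0608] open 0.517 F [-16.2   1.4   8.1] j [ 0.46  0.34  1.85  0.    0.95 -1.09]
 shift in cur axes cm [ 0.02 -0.02 -0.01] rotvec [-0.0009 -0.0092 -0.0007]  shift in goal axes cm [ 0.02 -0.02 -0.01]
[-16.57828004   0.0349643    8.04754046] [0.28153529 2.66311865 0.03073488]
```

View pics/t16.png

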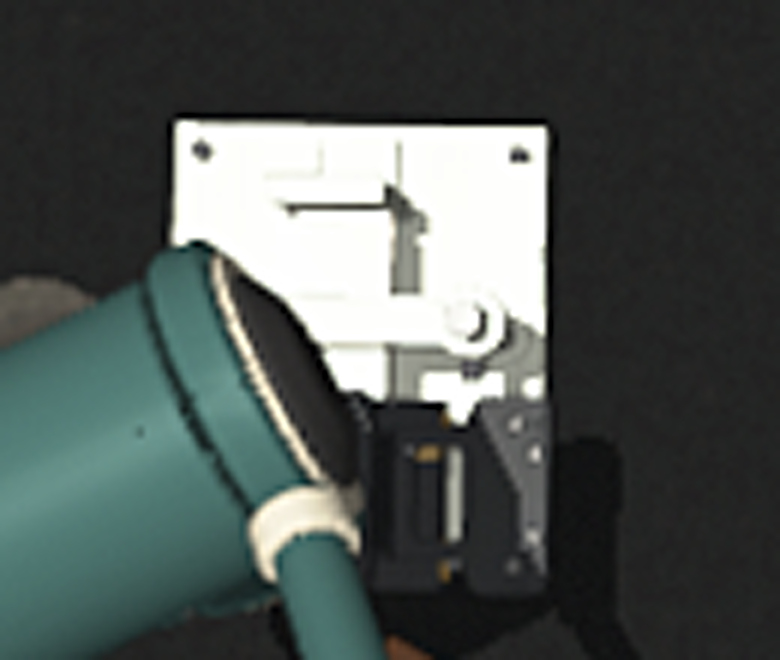

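View pics/s16.png

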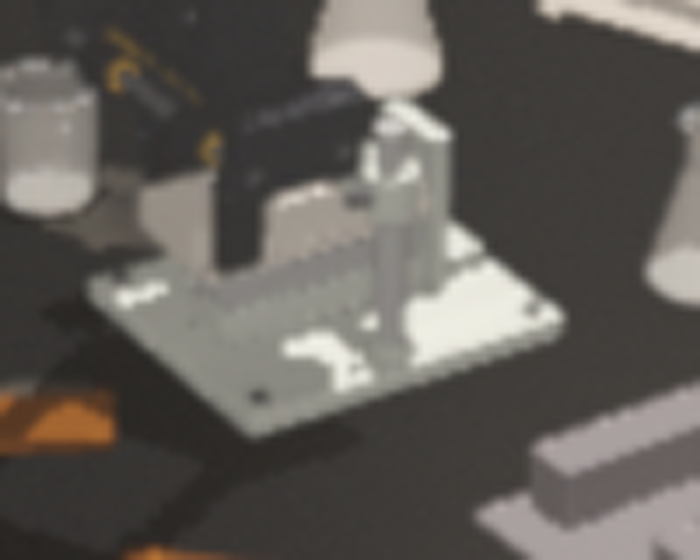

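View pics/w16.png

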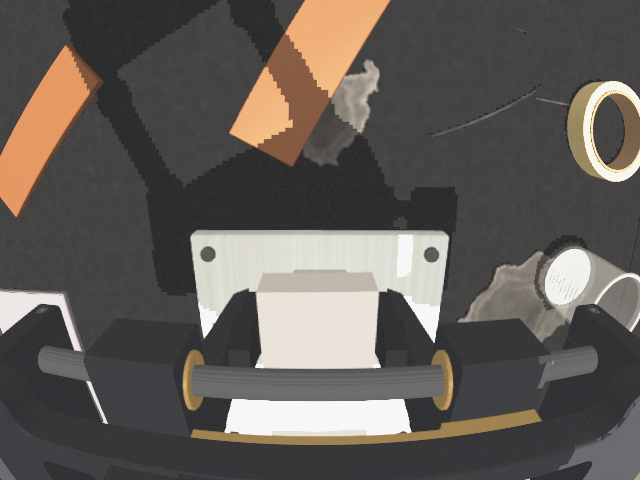

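Emit:
{"api": "play_rows", "payload": {"steps": [{"wx":0,"wy":0,"wz":0,"dx":-0.05,"dy":0,"dz":0,"jaw":0.35},{"wx":0,"wy":0,"wz":0,"dx":0,"dy":0,"dz":0,"jaw":0.35},{"wx":0,"wy":0,"wz":0,"dx":0,"dy":0,"dz":0,"jaw":0.35},{"wx":0,"wy":0,"wz":0,"dx":0,"dy":0,"dz":0,"jaw":0.35}]}}

```text
clock: 27.75
position: [0.5517, 0.2994, 0.0608]
eef_rot: [-0.005, 0.014, 1.0, -0.0]
ft_force: [-17.6, 0.9, 8.7]
opening: 0.522
```

Run:
```python
from h import *
print(order.close_job()); s=monitor.get_state(); print(s["clock"],s["ft_force"],s["position"],s["opening"])
```

```text
the job is handed in; nothing more can be done
None
the job is handed in; nothing more can be done
```

I laid both white plates on the sample up to the rear fence, pushed the wedge in on top of them, and handed the job in with the wedge still gripped and pushed. No verdict was reported.

**What I did:** the wrist camera gave a gap of about 30.6 mm, so two plates were needed, leaving about 16.5 mm for the wedge. The wedge went in flat and thin end first, and stopped moving under the beam.

**Last checks before handing in (27.75 s):**
- **Push:** the force held at about 17.6 N, with no further movement over the last rows.
- **Grip:** the opening of 0.52 (46 mm) matches the wedge's width.
- **Wedge position:** the tip is about 40 mm past the nose line, close to the 41 mm the measured gap predicts. That is about 5 mm short of the fence, so it is jamming under the nose and not against the fence.
- **Surroundings:** the beaker and tall flask look untouched in the last pictures. The small flask is only partly in those views, and the vial isn't in them at all. I kept clear of both.

**What went wrong:** the second plate stopped about 10 mm short of the fence at 10 to 17 N, probably because the fingertips caught the first plate. I let go of it and pushed the plates home with the fingers shut; the top view then showed the upper one against the fence.

**What I could not check:** the contact forces between wedge, beam, plates and sample can only be inferred from the wrist force. I did not re-measure the sample's position at the end.

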